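# Open the gauge-cleaner bottle behind its splash guard

### The job

Clip the sprung splash guard onto the upright post of the cleaning station, so that its plate stands upright between the bottle and the gauge stand, and let go of it. Then open the cleaner bottle: press its push-and-turn safety cap down, twist it anticlockwise (seen from above) until it is free, lift it, and finish while still holding the cap level in the gripper about 8 cm straight above the bottle mouth; do not put it down or let go. Leave the instruments and other things around in their places.

Things in the scene. Friction and masses are not known exactly. Their poses are not given: they have to be found in the camera images.
- station: Fixed grey base plate of the cleaning station, 120 x 260 x 12 mm. Origin at the centre of its underside, on the table; x is its short side (away from the robot at yaw 0), y its long side, z up. The bottle stands on it at y = +70 mm, the post at y = -70 mm (both at x = 0); the gauge stand is beyond its -y end.
- post: Fixed upright steel post, 12 mm diameter, 95 mm tall, with a 22 mm diameter, 6 mm high collar at its foot. Origin at its foot, on top of the base plate (12 mm above the table).
- post_top (a point): Centre of the top of the post, 107 mm above the table.
- guard: Loose splash guard, 110 g: black sprung peg standing with its hinge upright, 40 mm tall, with a white plate 70 x 100 tall x 3 mm. Origin: hinge axis, underside; z up, x from tails to jaws, y to the left half. The frame is fixed to the left half, as is the plate (x 22 to 92, y 20.5, z 0 to 100 mm). Pressed shut in a grip, it is yawed +0.25 rad from the peg's middle line.
- guard_grip (a point): Where to squeeze: between the tails at rest, 34 mm behind the hinge, 25 mm above the underside. The flat tails end 58 mm behind the hinge, at rest 57 mm wide over their ends. The spring needs 10 N; gripped with 15 N or more they stop when parallel, 30 mm over their faces, the middle of the tails 32 mm behind the hinge.
- guard_jaw (a point): Where the post belongs: between the jaws at rest, 34 mm ahead of the hinge, 20 mm above the underside (turns with the left half). The jaws reach 50 mm ahead of the hinge with inward lips in the last 5 mm; fully squeezed they are 27 mm open at the tips. Let go, they close and hold the post by themselves at any height.
- guard_spring (a joint): Opening of the peg, rad: 0 closed and empty, about 0.17 when clamped on the post, 0.5 fully squeezed.
- bottle: White cleaner bottle fixed on the base plate: square body 70 x 70 x 58 mm with a shoulder up to 70 mm, then a round neck. Origin at the centre of its underside, 12 mm above the table; it does not move on the plate.
- bottle_mouth (a point): Centre of the bottle mouth (top rim of the neck, 104 mm above the bottle's underside, 116 mm above the table), hidden inside the cap at first.
- cap: Loose grey ribbed safety cap, 52 mm diameter, 39 mm tall, 30 g. Origin: centre of its underside, z up; on the bottle 92 mm above the table, its x along the station's x. Locked by lugs: push it down 5 to 7 mm (bottoms at 8) against a spring of 4 to 11 N, and while down turn it anticlockwise from above; it lifts free from 0.9 to 2.2 rad, best 1.2. Clockwise is blocked.
- cap_spring (a joint): How far the cap's spring is pressed down, m: 0 at rest, 0.008 bottomed.
- gauge_stand: Leave alone: heavy comparator stand, base 90 x 100 mm, 235 mm tall. Origin at the centre of its underside.
- pin_rack: Leave alone: wooden block 50 x 90 x 25 mm with steel gauge pins standing up to 60 mm high. Origin under its centre.
- loupe: Leave alone: black and clear magnifier, 42 mm diameter, 32 mm tall. Origin under its centre.
- dish: Leave alone: small steel bowl, 80 mm diameter, 20 mm tall. Origin under its centre.
- wash_bottle: Leave alone: round white bottle, 52 mm diameter, 125 mm tall. Origin under its centre.
- caliper: Leave alone: flat caliper with a digital readout, 160 mm long along its y, 12 mm high. Origin under its bar's middle.
There are look-alikes about, which are no part of the job. What is shaped like the guard but blue or orange is not meant.

How it is judged:
By the outcome, as a careful person would: the job done as asked, in the order asked, and still so for the second after the job is handed in, while the arm keeps its last pose, push and grip.
It also fails if it takes over 54 s, if anything falls off the work surface, if the arm or the gripper's body presses on something with over 40 N, if the wrist force passes 120 N, or if a joint passes its speed limit or range.

### The arm

A 6-joint arm with a two-finger parallel gripper is mounted at the origin on the work surface. World frame = base frame: x ahead of the robot, y to its left, z up, the work surface at z = 0. Lengths are in m, angles in rad, forces in N, time in s.
With the tool pointing down it reaches from about 0.425 to 0.95 m from the base axis. Payload 3.5 kg.
Tool frame: the origin (TCP) lies on the centre line of the jaws, within the pads' length; the fingertips stand tip_extent ahead of it and the grasp point (between the pads) lies 2 mm behind it (tip_extent is the distance from the TCP to the fingertips, in m); z points along the fingers, y is the direction in which the jaws open and shut (so a half turn about z gives the same grasp; the last joint's range is limited). The gripper opens to 85 mm and grips with 20 to 120 N. Pads are 22 mm wide; open, the fingers measure 114 mm over their backs; the gripper's body (76 mm by 85 mm) begins 54 mm behind the grasp point. The pads swing forward as they close: fully open they stand 13 mm farther back than shut.
Start: joints at [1.026, 0.286, 1.577, -0, 1.279, -0.15], TCP at [0.26, 0.623, 0.212] pointing down, gripper open.
Joint ranges: [-2.77, 2.77], [-0.9, 2.22], [0.21, 2.48], [-1.53, 4.67], [0.24, 2.81], [-2.84, 2.84]. Speed limits (rad/s): [2.79, 2.79, 3.14, 3.14, 3.14, 3.14].

### API

Orientations are given as a unit quaternion [x, y, z, w].
In Python, from plant import * gives the robot as it stands.
- The arm moves only by the shell command python3 -m crank 'ROWS' [FORCE]. ROWS is JSON, a list of rows, each a list of 7 numbers: the gripper's target within -1 to 1 (shut at 1, half-way at 0, fully open at -1), then the shift along the tool's x, y, z in cm, then the turn, a rotation vector about the tool's x, y, z in degrees. In form: [[fingers, tx, ty, tz, wx, wy, wz], ...]. A call has 1 to 5 rows; each row shifts and turns the commanded pose from where the row before left it, along the tool's axes as they then stand; what a row does not reach is not made up. A row lasts 1/10 s, in which the tool goes at most 50 mm and 8.59 degrees, less where a joint would pass 70% of its speed; a pose out of reach is approached as far as the arm can. A call is refused whole if a number of a shift passes 5 or a number of a turn 8.59, either way. A call with a gripper value outside its range is refused whole. The fingers move at their own pace and stop on an object; FORCE is the grip in N (left out, the last holds). Time passes only in rows, so rows that do not move let the fingers close. It gives the time, the measured TCP pose, the force and the opening at its end, in the units of the state.
- get_state(): the state, without advancing time (a new reading comes with each control period).
- read_camera(name): name is "scene" or "top" or "wrist"; returns a dict with "color" (420x560x3 uint8, red, green, blue), "vfov" (degrees; the focal length in pixels is half the picture's height over the tangent of half this angle, whatever the lens; pixels are square), "cx", "cy" (the principal point, pixels), "cam_to_world" (4x4, takes a point from camera to world coordinates). Camera axes: x right, y up, looking along -z (the intrinsics and any distortion apply to the point x, -y, -z); pixel columns grow to the right and rows downward; lengths in m; the calibration is good to about 2 mm. A picture is of the moment at which its call begins. There is no depth.
- sign_off(): hands the job in, once; it reports no verdict.
Trained networks look in the newest picture that a camera, given by its name, has taken for a name from the list of things; names that differ only in an ending like _2 or _b are one class to them, and where a whole thing is asked for, a point or a joint stands for the part that bears it (a point fixed in the world has none). Each returns a list of dicts, best first, with "p" (0 to 1); they miss things now and then, are a little off and sometimes report something else, mostly with a low value. They report only what shows in the picture. A call takes as long as a camera call. They do not tell look-alikes from the thing itself.
- trace(thing, camera): "pixels" (420x560 bool, what is visible of it) and "location" ([column, row] in pixels, amid what is visible of it).
- place_of(thing, camera): "location" ([column, row] in pixels: a listed point, or the origin of a listed thing).
The state is a dict: "time": time; "qpos": joint angles; "dq": joint speeds; "joint_efforts": joint torques, N m; "eef_pos": TCP position; "tcp_rot": TCP orientation; "contact_force": force on the tool from outside, world axes, zero at the start; "wrist_torque": the same for the moment, N m; "opening": opening from 0.0 (shut) to 1.0 (fully open).
Only numpy, scipy, OpenCV 4.12 (cv2) and the standard library are available. Lean on these libraries where they do the work, as an engineer would, in place of code of your own. Each camera call takes 0.05 s, during which the arm holds its last target.

## Working session

There is one attempt and no reset: what is moved stays moved. The work goes in short steps, Python scripts to look and compute and a shell command to move; the robot and the scene stay as the last step left them, time stands still between calls to the robot, and variables do not carry over. Pictures are saved under pics/ and viewed, and the job is handed in when it is done.

```bash
ls; mkdir -p pics; python3 - <<'E'
from plant import *
import cv2
s=get_state(); print({k:(v if not hasattr(v,'tolist') else v.tolist()) for k,v in s.items()})
for n in ("scene","top","wrist"):
    r=read_camera(n); cv2.imwrite(f"pics/{n}0.png",r["color"][:,:,::-1]); print(n,{k:v for k,v in r.items() if k!="color"})
try: print(tip_extent)
except Exception as e: print(e)
E
```

```text
pics
{'time': 0.0, 'qpos': [1.0259715722256406, 0.28717811395179843, 1.578176907957149, -7.394839422874661e-06, 1.2785996284211438, -0.14995661576490085], 'dq': [-0.0005411811662488195, -0.0013168185273944397, -0.00023099837586991538, -0.0013225150966249435, -0.0014167156698302052, -0.0010301119221271774], 'joint_efforts': [0.0005551202411879785, -40.59864521026611, -29.26239252090454, -0.0001580829939484829, 0.0058132706908509135, 4.262302724100664e-06], 'eef_pos': [0.2592420908363069, 0.62247040089617, 0.21013898442191853], 'tcp_rot': [0.19615271144622085, 0.980572648518847, -0.0011116552654811993, -0.0003987375078651561], 'contact_force': [0.25237977418744967, -0.392020046326329, 0.5186001061347141], 'wrist_torque': [0.005321068870850289, -0.02124229754098452, -0.010550549707303044], 'opening': 1.0001815506423966}
scene {'vfov': 50.63437298394461, 'cx': 281.70565634647653, 'cy': 216.70676011896265, 'cam_to_world': array([[ 0.82712238, -0.40489671,  0.38977842,  1.11561067],
       [ 0.56184687,  0.57839243, -0.59143071, -0.90198118],
       [ 0.01402346,  0.70818137,  0.70589128,  1.11849864],
       [ 0.        ,  0.        ,  0.        ,  1.        ]])}
top {'vfov': 57.76574708125729, 'cx': 279.79408763865035, 'cy': 215.14852710725427, 'cam_to_world': array([[-0.00661534,  0.98348325, -0.18087824,  0.3647164 ],
       [-0.9999423 , -0.00497497,  0.00952113, -0.04891953],
       [ 0.00846401,  0.18093079,  0.98345941,  1.13060537],
       [ 0.        ,  0.        ,  0.        ,  1.        ]])}
wrist {'vfov': 70.66950032042466, 'cx': 280.7524023358004, 'cy': 216.87901665262947, 'cam_to_world': array([[ 0.38484098, -0.87812235, -0.28425088,  0.18652181],
       [ 0.92298092,  0.36549811,  0.12048801,  0.65292765],
       [-0.00191006, -0.30872686,  0.95114882,  0.37295094],
       [ 0.        ,  0.        ,  0.        ,  1.        ]])}
0.017
```

View pics/scene0.png

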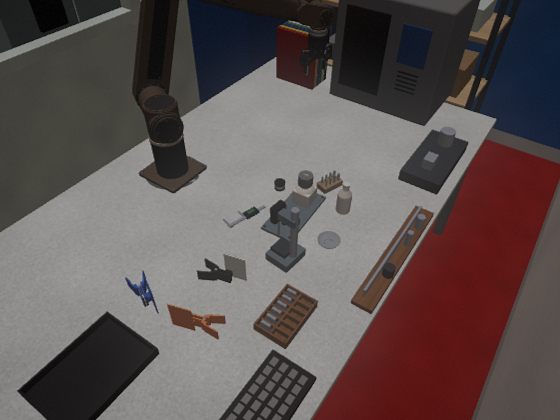

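View pics/top0.png

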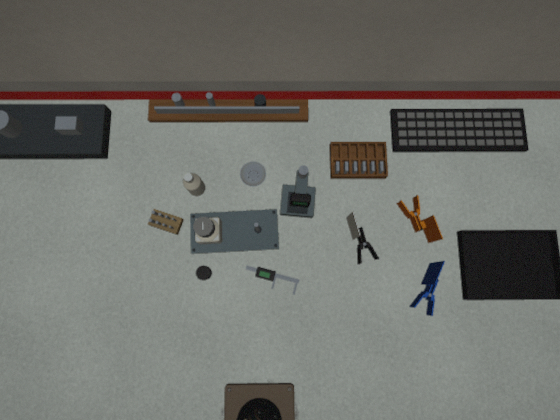

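View pics/wrist0.png

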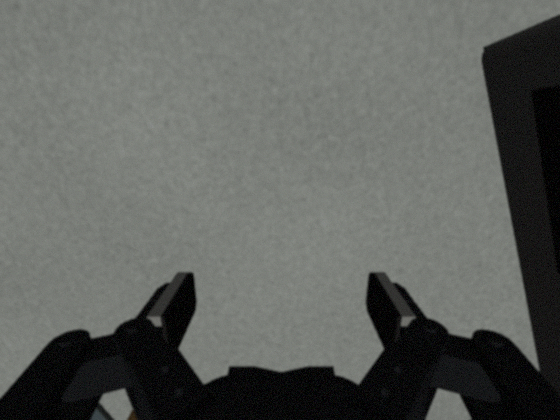

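```bash
python3 - <<'E'
from plant import *
for c in ("scene","top"):
  for n in ("guard","guard_grip","guard_jaw","post","post_top","station","bottle","bottle_mouth","cap","gauge_stand"):
    print(c,n,[(round(d["p"],2),[round(float(x),1) for x in d["location"]]) for d in place_of(n,c)],'| trace',[(round(d["p"],2),[round(float(x),1) for x in d["location"]]) for d in trace(n,c)] )
print(get_state()["time"])
E
```

```text
scene guard [(0.78, [141.8, 291.8]), (0.62, [214.0, 273.9]), (0.61, [284.3, 260.4]), (0.58, [206.1, 323.5])] | trace [(0.86, [142.3, 291.1]), (0.77, [226.1, 269.1]), (0.71, [192.5, 320.6])]
scene guard_grip [(0.87, [212.8, 327.5]), (0.7, [136.5, 282.1]), (0.68, [205.9, 271.5])] | trace [(0.88, [227.0, 272.4]), (0.68, [143.4, 291.9]), (0.58, [189.1, 322.3])]
scene guard_jaw [(0.96, [223.5, 271.8]), (0.9, [194.5, 321.8]), (0.63, [143.9, 300.2])] | trace [(0.95, [229.1, 270.1]), (0.79, [194.6, 322.2]), (0.61, [141.2, 290.5])]
scene post [(0.46, [217.8, 273.8])] | trace []
scene post_top [(0.67, [216.6, 274.2])] | trace [(0.57, [241.8, 213.7])]
scene station [(0.72, [290.9, 209.1])] | trace [(0.7, [300.0, 202.4]), (0.26, [228.1, 268.9])]
scene bottle [(0.62, [304.0, 202.3])] | trace [(0.63, [303.4, 196.9])]
scene bottle_mouth [(0.69, [302.4, 180.4])] | trace [(0.55, [302.2, 192.8])]
scene cap [(0.81, [303.5, 185.0])] | trace [(0.79, [306.1, 178.1])]
scene gauge_stand [(0.66, [287.7, 258.9]), (0.6, [302.2, 178.4]), (0.45, [301.7, 199.3])] | trace [(0.72, [288.7, 244.9])]
top guard [(0.95,
[... 449 characters left out ...]
 222.7]), (0.89, [355.3, 239.7]), (0.79, [428.9, 286.3]), (0.63, [214.6, 233.4])]
top post [(0.49, [257.4, 232.4]), (0.16, [165.6, 222.7])] | trace [(0.53, [255.1, 228.7])]
top post_top [(0.47, [257.3, 222.4])] | trace []
top station [(0.88, [234.4, 229.9]), (0.57, [293.1, 199.8])] | trace [(0.77, [239.8, 235.6]), (0.69, [217.4, 235.4]), (0.24, [194.7, 184.9])]
top bottle [(0.63, [210.4, 229.8])] | trace [(0.77, [215.7, 235.6]), (0.56, [163.9, 223.9])]
top bottle_mouth [(0.68, [204.3, 223.8])] | trace [(0.83, [212.8, 235.9]), (0.16, [196.1, 187.2])]
top cap [(0.56, [204.3, 225.1])] | trace [(0.66, [204.7, 224.3])]
top gauge_stand [(0.89, [292.7, 201.0])] | trace [(0.93, [296.1, 195.9])]
2.15
```

The guard must be the black peg with the white plate: top (360,245), scene (214,272). The look-alikes are blue (top 430,290; scene 142,292) and orange (top 420,220; scene 195,320). Next is a close crop to check the choice, then triangulation.

```bash
cat > h.py <<'E'
from plant import *
import numpy as np, cv2
from scipy.spatial.transform import Rotation as R
def K(r):
    f=210/np.tan(np.radians(r["vfov"]/2)); return f,r["cx"],r["cy"]
def ray(r,p):
    f,cx,cy=K(r); M=r["cam_to_world"]; d=np.array([(p[0]-cx)/f,-(p[1]-cy)/f,-1]); return M[:3,3],M[:3,:3]@d
def onz(r,p,z):
    o,d=ray(r,p); return o+d*(z-o[2])/d[2]
def proj(r,P):
    f,cx,cy=K(r); M=r["cam_to_world"]; c=M[:3,:3].T@(np.asarray(P)-M[:3,3]); return np.array([cx+f*c[0]/-c[2],cy-f*c[1]/-c[2]])
def tri(rs):
    A=np.zeros((3,3));b=np.zeros(3)
    for r,p in rs:
        o,d=ray(r,p); d=d/np.linalg.norm(d); Q=np.eye(3)-np.outer(d,d); A+=Q;b+=Q@o
    return np.linalg.solve(A,b)
def crop(r,x0,y0,w,h,s,name,pts=()):
    im=cv2.resize(r["color"][y0:y0+h,x0:x0+w,::-1],None,fx=s,fy=s,interpolation=cv2.INTER_CUBIC)
    im=np.clip(im.astype(float)*1.6,0,255).astype(np.uint8)
    for p in pts: cv2.circle(im,(int((p[0]-x0+.5)*s),int((p[1]-y0+.5)*s)),3,(0,0,255),1)
    cv2.imwrite(name,im)
E
python3 - <<'E'
from h import *
t=read_camera("top"); s=read_camera("scene")
for n,a,b in (("guard",(360.9,248.6),(214,273.9)),("grip",(366.1,257),(205.9,271.5)),("jaw",(361.4,235.5),(223.5,271.8)),("cap",(204.3,225.1),(303.5,185)),("mouth",(204.3,223.8),(302.4,180.4)),("gauge",(292.7,201),(287.7,258.9)),("station",(234.4,229.9),(290.9,209.1)),("bottle",(210.4,229.8),(304,202.3))):
    P=tri([(t,a),(s,b)]); print(n,P.round(4),(proj(t,P)-a).round(1),(proj(s,P)-b).round(1))
print("posttop",onz(t,(257.3,222.4),.107),proj(s,onz(t,(257.3,222.4),.107)),"foot",onz(t,(257.4,232.4),.012))
crop(t,330,195,60,80,8,"pics/g_top.png")
crop(s,185,245,80,50,10,"pics/g_scene.png")
crop(t,180,175,150,90,5,"pics/st_top.png")
crop(s,250,160,120,110,5,"pics/st_scene.png")
E
```

```text
guard [ 0.4694 -0.3002  0.0039] [0.1 0.2] [ 0.2 -0. ]
grip [ 0.4451 -0.3119  0.0105] [-0.2 -0.2] [-0.3  0. ]
jaw [ 0.5054 -0.2954  0.0357] [-0.2 -0.2] [-0.2  0. ]
cap [0.5241 0.1451 0.0869] [1.8 2. ] [ 2.  -0.5]
mouth [0.5229 0.1397 0.1119] [2.1 2.4] [ 2.3 -0.6]
gauge [ 0.618  -0.1017 -0.0161] [0.5 0.6] [ 0.7 -0.1]
station [0.5205 0.0698 0.0245] [1.3 1.5] [ 1.6 -0.3]
bottle [0.5263 0.1456 0.0021] [0.7 0.8] [ 0.9 -0.2]
posttop [0.5332103  0.00255997 0.107     ] [285.4087315  203.87428727] foot [0.5188372  0.00691957 0.012     ]
```

View pics/g_top.png

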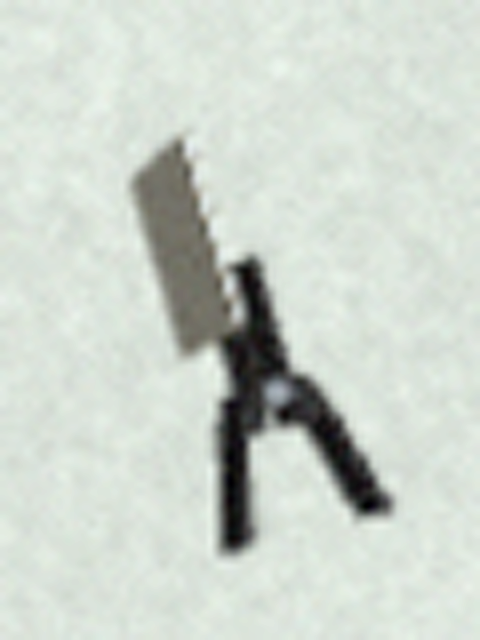

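View pics/g_scene.png

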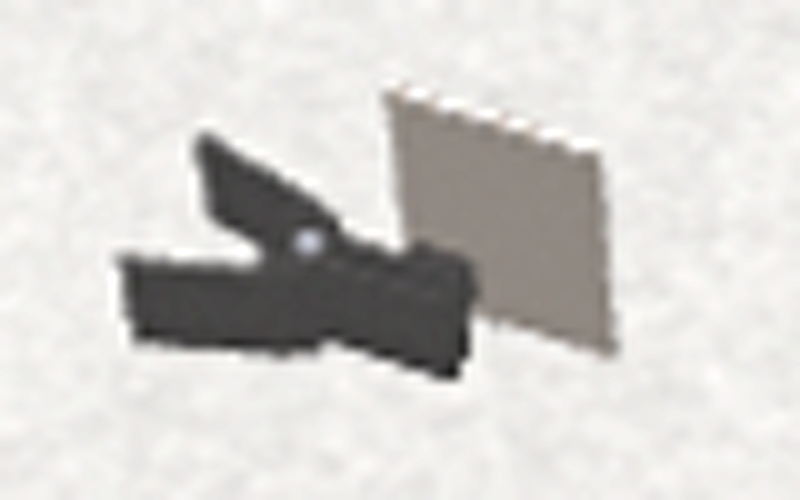

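View pics/st_top.png

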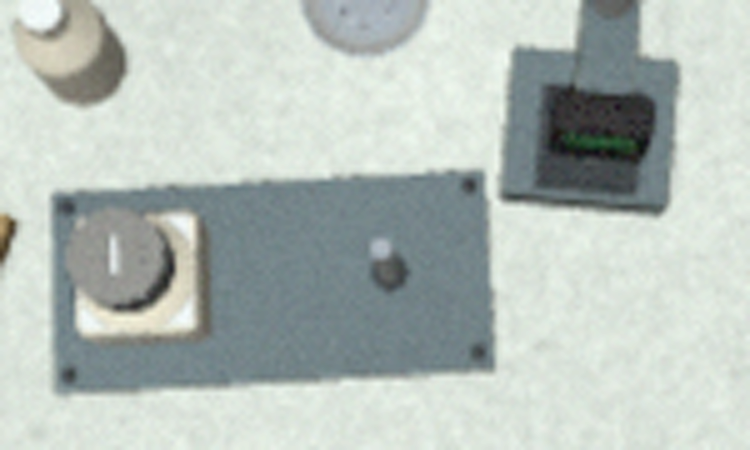

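View pics/st_scene.png

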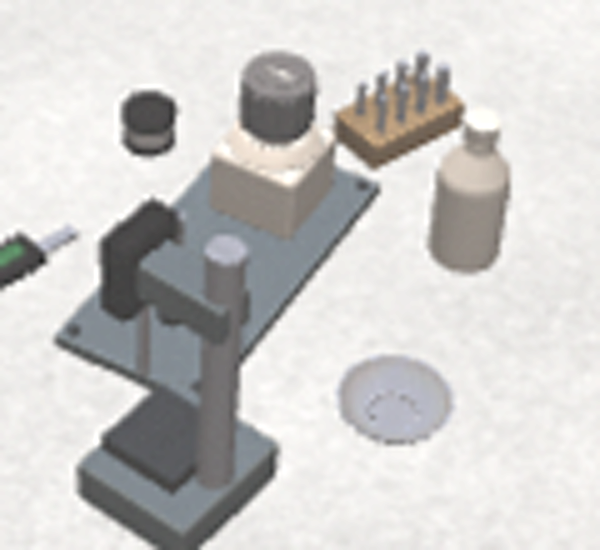

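The crop confirms it: black peg, pale plate, hinge pin at top (364.4,243.6), scene (215.5,268.6). Next I'll fit guard and station poses from the features in both views.

```bash
python3 - <<'E'
from h import *
from scipy.optimize import least_squares
t=read_camera("top"); s=read_camera("scene")
def fit(feats,x0,name):
    def res(q):
        c,sn=np.cos(q[2]),np.sin(q[2]);o=[]
        for cam,p,P in feats:
            W=[q[0]+c*P[0]-sn*P[1],q[1]+sn*P[0]+c*P[1],P[2]]
            o.append(proj(cam,W)-p)
        return np.concatenate(o)
    r=least_squares(res,x0,loss='soft_l1'); print(name,r.x.round(4)); print(res(r.x).reshape(-1,2).round(1).tolist()); return r.x
m=.001
g=[(t,(352.3,211.4),(92*m,20.5*m,.1)),(t,(346.4,217.3),(92*m,20.5*m,0)),(t,(352.7,238.6),(22*m,20.5*m,0)),(t,(358.4,234.6),(22*m,20.5*m,.1)),(t,(364.4,243.6),(0,0,.041)),
(s,(223,253.8),(22*m,20.5*m,.1)),(s,(244.8,260),(92*m,20.5*m,.1)),(s,(246,279.7),(92*m,20.5*m,0)),(s,(215.5,268.6),(0,0,.041))]
fit(g,[.47,-.3,0],"guard"); fit(g[:5],[.47,-.3,0],"g top"); fit(g[5:],[.47,-.3,0],"g scene")
st=[(t,(190.1,213.5),(.06,.13,.012)),(t,(276.3,208.9),(.06,-.13,.012)),(t,(278.1,248.5),(-.06,-.13,.012)),(t,(190.9,252.9),(-.06,.13,.012)),(t,(255.5,223.9),(0,-.07,.107)),(t,(203.1,226.1),(0,.07,.131)),
(s,(325.1,196.9),(.06,.13,.012)),(s,(260.9,227.5),(-.06,-.13,.012)),(s,(305.3,173.7),(0,.07,.131))]
fit(st,[.52,.07,0],"station"); fit(st[:6],[.52,.07,0],"st top"); q=fit(st[6:],[.52,.07,0],"st scene")
E
```

```text
guard [ 0.481  -0.3023  0.2455]
[[0.3, -0.5], [-0.3, -0.1], [-0.1, 0.9], [1.4, 0.6], [-0.0, -0.1], [0.4, -0.5], [0.1, -0.3], [0.4, 0.5], [0.1, -0.0]]
g top [ 0.4813 -0.3015  0.2384]
[[0.2, -0.7], [-0.4, -0.3], [-0.3, 0.8], [1.1, 0.5], [-0.3, -0.2]]
g scene [ 0.481  -0.3035  0.2574]
[[0.1, -0.4], [-0.1, -0.3], [0.2, 0.5], [-0.2, 0.2]]
station [0.5244 0.076  0.0533]
[[-0.4, -0.2], [0.4, -0.5], [1.0, -0.2], [-0.5, 0.6], [0.5, 0.4], [-0.3, -0.2], [0.6, -0.9], [-0.5, -0.9], [0.1, 0.7]]
st top [0.5243 0.0763 0.0494]
[[-0.4, -0.3], [0.4, -0.4], [0.8, -0.0], [-0.6, 0.5], [0.4, 0.5], [-0.5, -0.3]]
st scene [0.5256 0.0743 0.0702]
[[0.3, -0.9], [-0.2, -0.1], [-0.1, 1.0]]
```

```bash
cat >> h.py <<'E'
def delta(x,y,z,xang):
    """shift (cm, tool axes now) and turn (deg rotvec tool axes) to goal; xang deg = world angle of tool x"""
    s=get_state(); Rn=R.from_quat(s["tcp_rot"]); p=np.array(s["eef_pos"])
    a=np.radians(xang); X=np.array([np.cos(a),np.sin(a),0]); Z=np.array([0,0,-1.]); G=R.from_matrix(np.c_[X,np.cross(Z,X),Z])
    d=Rn.inv().apply(np.array([x,y,z])-p)*100; dg=G.inv().apply(np.array([x,y,z])-p)*100
    w=np.degrees((Rn.inv()*G).as_rotvec())
    xa=Rn.apply([1,0,0])
    print("t %.2f p"%s["time"],p.round(4),"xang %.1f"%np.degrees(np.arctan2(xa[1],xa[0])),"open %.3f"%s["opening"],"F",np.round(s["contact_force"],1),"q",np.round(s["qpos"],2))
    print("  shift now-axes",d.round(2),"| goal-axes",dg.round(2),"| turn",w.round(1))
E
python3 - <<'E'
from h import *
delta(.448,-.31,.15,14)
E
python3 -m crank '[[-1,0,0,-4.5,0,0,8.5],[-1,0,0,-4.5,0,0,8.5],[-1,0,0,0,0,0,8.5],[-1,0,0,0,0,0,8.5],[-1,0,0,0,0,0,8.5]]' 30
python3 -m crank '[[-1,0,0,0,0,0,8.5],[-1,0,0,0,0,0,8.5],[-1,0,0,0,0,0,8.5],[-1,0,0,0,0,0,8.5],[-1,0,0,0,0,0,8.5]]'
python3 -m crank '[[-1,0,0,0,0,0,8.5],[-1,0,0,0,0,0,8.5],[-1,0,0,0,0,0,8.5],[-1,0,0,0,0,0,8.5],[-1,0,0,0,0,0,8.5]]'
python3 - <<'E'
from h import *
delta(.48,.2,.3,14)
delta(.448,-.31,.15,14)
E
```

```text
t 2.35 p [0.2596 0.6231 0.2115] xang 157.4 open 1.004 F [-0.6 -0.1  0.3] q [ 1.03  0.29  1.58  0.    1.28 -0.15]
  shift now-axes [-53.28 -78.88   6.15] | goal-axes [-4.29 95.09  6.15] | turn [ -0.   -0.  143.4]
time: 2.85
eef_pos: [0.2596, 0.6232, 0.3023]
tcp_rot: [0.541, 0.841, 0.001, -0.0]
contact_force: [-0.0, -0.4, -0.1]
opening: 0.999
time: 3.35
eef_pos: [0.2596, 0.623, 0.3015]
tcp_rot: [0.809, 0.588, -0.0, 0.0]
contact_force: [0.1, -0.3, -0.5]
opening: 0.999
time: 3.85
eef_pos: [0.2596, 0.623, 0.3015]
tcp_rot: [0.967, 0.255, -0.0, 0.0]
contact_force: [-0.0, -0.5, 0.6]
opening: 0.998
t 3.85 p [0.2596 0.623  0.3015] xang 29.5 open 0.998 F [-0.  -0.5  0.6] q [ 1.03  0.24  1.48 -0.    1.43  2.08]
  shift now-axes [-1.67 47.67  0.16] | goal-axes [11.15 46.38  0.15] | turn [ 0.   0.  15.5]
t 3.85 p [0.2596 0.623  0.3015] xang 29.5 open 0.998 F [-0.  -0.5  0.6] q [ 1.03  0.24  1.48 -0.    1.43  2.08]
  shift now-axes [-29.59  90.47  15.16] | goal-axes [-4.29 95.09 15.15] | turn [ 0.   0.  15.5]
```

```bash

python3 -m crank '[[-1,0,0,0,0,0,7.75],[-1,0,0,0,0,0,7.75],[-1,1.12,4.64,0,0,0,0],[-1,1.12,4.64,0,0,0,0],[-1,1.12,4.64,0,0,0,0]]'
python3 -m crank '[[-1,1.12,4.64,0,0,0,0],[-1,1.12,4.64,0,0,0,0],[-1,1.12,4.64,0,0,0,0],[-1,1.12,4.64,0,0,0,0],[-1,1.12,4.64,0,0,0,0]]'
python3 -m crank '[[-1,1.12,4.64,0,0,0,0],[-1,1.12,4.64,0,0,0,0]]'
python3 - <<'E'
from h import *
delta(.448,-.31,.15,14)
E
```

```text
time: 4.35
eef_pos: [0.327, 0.4953, 0.3014]
tcp_rot: [0.992, 0.126, 0.0, 0.0]
contact_force: [-0.2, -1.4, -0.0]
opening: 1.0
time: 4.85
eef_pos: [0.4391, 0.284, 0.3019]
tcp_rot: [0.992, 0.125, 0.0, -0.0]
contact_force: [0.3, 0.8, 0.2]
opening: 1.0
time: 5.05
eef_pos: [0.4839, 0.1997, 0.3019]
tcp_rot: [0.992, 0.125, 0.001, -0.0]
contact_force: [0.5, 1.4, -0.8]
opening: 0.999
t 5.05 p [0.4839 0.1997 0.3019] xang 14.4 open 0.999 F [ 0.5  1.4 -0.8] q [ 0.2  -0.11  1.84  0.    1.41  1.52]
  shift now-axes [-16.15  48.48  15.17] | goal-axes [-15.81  48.58  15.19] | turn [-0.  -0.1  0.4]
```

```bash

python3 -m crank '[[-1,-1.46,4.42,0,0,0,0.4],[-1,-1.46,4.42,0,0,0,0],[-1,-1.46,4.42,0,0,0,0],[-1,-1.46,4.42,0,0,0,0],[-1,-1.46,4.42,0,0,0,0]]'
python3 -m crank '[[-1,-1.46,4.42,0,0,0,0],[-1,-1.46,4.42,0,0,0,0],[-1,-1.46,4.42,0,0,0,0],[-1,-1.46,4.42,0,0,0,0],[-1,-1.46,4.42,0,0,0,0]]'
python3 -m crank '[[-1,-1.3,4.42,0,0,0,0],[-1,0,0,3.5,0,0,0],[-1,0,0,3,0,0,0],[-1,0,0,0,0,0,0]]'
python3 - <<'E'
from h import *
delta(.448,-.31,.15,14)
r=read_camera("wrist"); cv2.imwrite("pics/w1.png",np.clip(r["color"][:,:,::-1]*1.5,0,255).astype(np.uint8))
q=np.array([.481,-.3023,.2455])
f=lambda P:[q[0]+np.cos(q[2])*P[0]-np.sin(q[2])*P[1],q[1]+np.sin(q[2])*P[0]+np.cos(q[2])*P[1],P[2]]
for P in ((0,0,.04),(.022,.0205,.1),(.092,.0205,.1),(.092,.0205,0),(-.034,0,.025)): print(P,proj(r,f(P)).round(1))
for n in ("guard","guard_grip","guard_jaw"): print(n,[(round(d["p"],2),np.round(d["location"],1)) for d in place_of(n,"wrist")])
E
```

```text
time: 5.55
eef_pos: [0.4657, -0.0324, 0.3019]
tcp_rot: [0.993, 0.122, 0.001, 0.0]
contact_force: [0.9, 0.4, 0.4]
opening: 0.999
time: 6.05
eef_pos: [0.4482, -0.2647, 0.3019]
tcp_rot: [0.993, 0.121, 0.0, 0.0]
contact_force: [0.7, 1.0, -1.2]
opening: 1.001
time: 6.45
eef_pos: [0.4444, -0.3072, 0.2312]
tcp_rot: [0.993, 0.121, -0.003, -0.004]
contact_force: [0.2, 0.1, -0.9]
opening: 1.001
t 6.45 p [ 0.4444 -0.3072  0.2312] xang 13.9 open 1.001 F [ 0.2  0.1 -0.9] q [-0.79 -0.02  1.88  0.    1.29  0.54]
  shift now-axes [0.32 0.43 8.12] | goal-axes [0.28 0.36 8.12] | turn [-0.5  0.3 -0.1]
(0, 0, 0.04) [285.3 158. ]
(0.022, 0.0205, 0.1) [264.4 142.6]
(0.092, 0.0205, 0.1) [262.9  61.8]
(0.092, 0.0205, 0) [268.3  77. ]
(-0.034, 0, 0.025) [285.2 183.7]
guard [(0.92, array([285.6, 157.5])), (0.89, array([422.7, 114.9])), (0.8, array([377.6, 278.6]))]
guard_grip [(0.96, array([283.9, 182.8])), (0.88, array([432.4,  83.7])), (0.87, array([362.7, 304.1]))]
guard_jaw [(0.91, array([286.9, 130.7])), (0.71, array([399.3, 270. ]))]
```

View pics/w1.png

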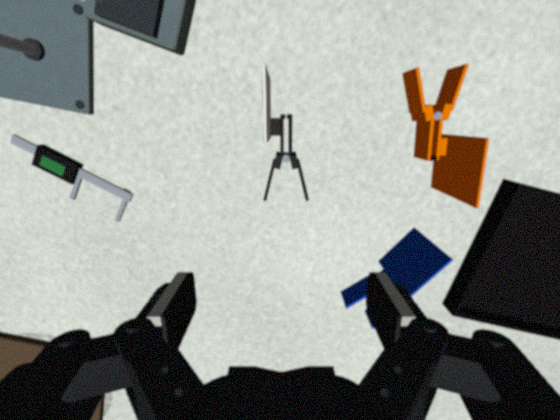

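Wrist view: the guard's hinge is at (286,158) and its tail ends at (265,199) and (307,199). The plate lies forward and left, aligned with the tool and within 4 px of the fitted model. Descending.

```bash

python3 -m crank '[[-1,0.3,0.4,4,-0.5,0.3,0],[-1,0,0,4,0,0,0],[-1,0,0,4,0,0,0],[-1,0,0,0,0,0,0]]'
python3 - <<'E'
from h import *
delta(.448,-.3102,.023,14)
r=read_camera("wrist"); cv2.imwrite("pics/w2.png",np.clip(r["color"][:,:,::-1]*1.5,0,255).astype(np.uint8))
q=np.array([.481,-.3023,.2455])
f=lambda P:[q[0]+np.cos(q[2])*P[0]-np.sin(q[2])*P[1],q[1]+np.sin(q[2])*P[0]+np.cos(q[2])*P[1],P[2]]
for P in ((0,0,.04),(.022,.0205,.1),(.092,.0205,.1),(-.034,0,.025),(.034,0,.02)): print(P,proj(r,f(P)).round(1))
for n in ("guard","guard_grip","guard_jaw"): print(n,[(round(d["p"],2),np.round(d["location"],1)) for d in place_of(n,"wrist")])
E
```

```text
time: 7.05
eef_pos: [0.4491, -0.3099, 0.1125]
tcp_rot: [0.993, 0.122, 0.0, 0.0]
contact_force: [-1.2, 0.4, -0.2]
opening: 0.997
t 7.05 p [ 0.4491 -0.3099  0.1125] xang 14.0 open 0.997 F [-1.2  0.4 -0.2] q [-0.79  0.11  1.98 -0.    1.06  0.54]
  shift now-axes [-0.12 -0.01  8.95] | goal-axes [-0.11  0.    8.95] | turn [ 0.1 -0.   0. ]
(0, 0, 0.04) [280.6 181.7]
(0.022, 0.0205, 0.1) [245.8 164.6]
(0.092, 0.0205, 0.1) [240.7  27.9]
(-0.034, 0, 0.025) [280.7 216.2]
(0.034, 0, 0.02) [280.6 136.6]
guard [(0.97, array([475.8, 116.9])), (0.56, array([281.2, 176.9]))]
guard_grip [(0.85, array([499.7,  73.8]))]
guard_jaw [(0.86, array([481. , 162.8])), (0.86, array([435.2, 331.5])), (0.64, array([283.1, 136.5]))]
```

View pics/w2.png

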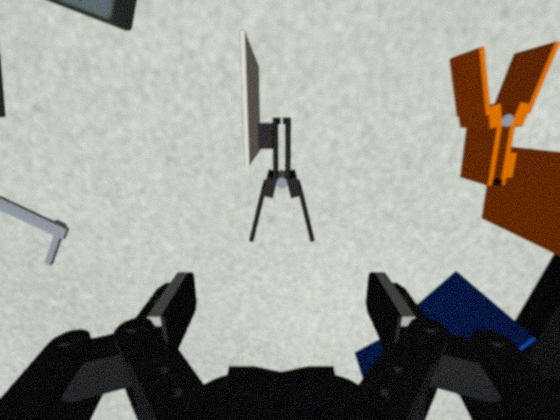

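Wrist view: the hinge pin is at (282,180) and the tails at (252,240) and (312,240), centred between the fingers. I'll go down and squeeze.

```bash

python3 -m crank '[[-1,-0.1,0,4.5,0,0,0],[-1,0,0,4.4,0,0,0],[-1,0,0,0,0,0,0]]' 
python3 -m crank '[[1,0,0,0,0,0,0],[1,0,0,0,0,0,0],[1,0,0,0,0,0,0],[1,0,0,0,0,0,0],[1,0,0,0,0,0,0]]' 40
python3 -m crank '[[1,0,0,0,0,0,0],[1,0,0,0,0,0,0],[1,0,0,0,0,0,0]]'
python3 - <<'E'
from h import *
delta(.448,-.3102,.023,14)
r=read_camera("wrist"); cv2.imwrite("pics/w3.png",np.clip(r["color"][:,:,::-1]*1.5,0,255).astype(np.uint8))
E
```

```text
time: 7.55
eef_pos: [0.4486, -0.3111, 0.0242]
tcp_rot: [0.993, 0.122, 0.001, 0.001]
contact_force: [-0.1, 1.0, 0.5]
opening: 1.001
time: 8.05
eef_pos: [0.4515, -0.314, 0.0288]
tcp_rot: [0.993, 0.122, 0.004, 0.005]
contact_force: [-0.5, 0.2, -0.4]
opening: 0.143
time: 8.35
eef_pos: [0.4508, -0.3134, 0.0275]
tcp_rot: [0.993, 0.122, 0.003, 0.004]
contact_force: [0.2, 0.4, 0.4]
opening: 0.001
t 8.35 p [ 0.4508 -0.3134  0.0275] xang 14.0 open 0.001 F [0.2 0.4 0.4] q [-0.79  0.24  2.01  0.    0.88  0.53]
  shift now-axes [-0.2  -0.38  0.44] | goal-axes [-0.2  -0.37  0.45] | turn [ 0.5 -0.3 -0. ]
```

View pics/w3.png

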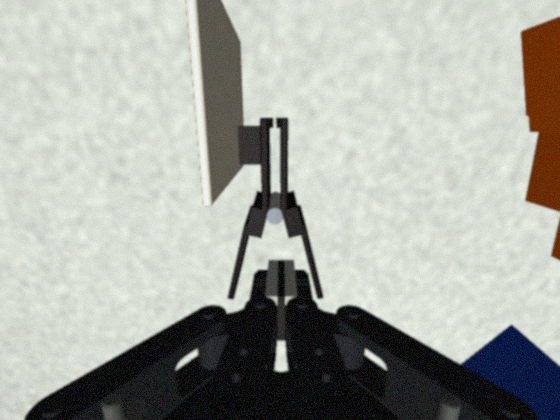

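```bash
python3 - <<'E'
from h import *
s=get_state();r=read_camera("wrist");Rn=R.from_quat(s["tcp_rot"]);p=np.array(s["eef_pos"])
for d in (-.04,-.02,0,.017): print("tool z",d,proj(r,p+Rn.apply([0,0,d])).round(1), [proj(r,p+Rn.apply([sx,0,d])).round(0).tolist() for sx in (-.011,.011)])
q=np.array([.481,-.3023,.2455])
f=lambda P:[q[0]+np.cos(q[2])*P[0]-np.sin(q[2])*P[1],q[1]+np.sin(q[2])*P[0]+np.cos(q[2])*P[1],P[2]]
for P in ((0,0,.04),(-.058,.0285,.04),(-.058,-.0285,.04),(-.058,.0285,0.0),(.022,.0205,.1),(.092,.0205,.1),(-.034,0,.025),(.034,0,.02)): print(P,proj(r,f(P)).round(1))
M=r["cam_to_world"]; print("cam in tool",Rn.inv().apply(M[:3,3]-p).round(4))
t=read_camera("top");c=read_camera("scene")
crop(t,330,195,60,80,8,"pics/g2_top.png");crop(c,165,225,120,90,6,"pics/g2_scene.png")
E
```

```text
tool z -0.04 [280.  295.7] [[280.0, 315.0], [280.0, 275.0]]
tool z -0.02 [280.1 274.9] [[280.0, 293.0], [280.0, 256.0]]
tool z 0 [280.2 258.6] [[280.0, 275.0], [280.0, 242.0]]
tool z 0.017 [280.2 247.2] [[280.0, 262.0], [280.0, 232.0]]
(0, 0, 0.04) [273.8 214.2]
(-0.058, 0.0285, 0.04) [226.4 308.4]
(-0.058, -0.0285, 0.04) [322.9 307.7]
(-0.058, 0.0285, 0.0) [235.6 275.1]
(0.022, 0.0205, 0.1) [205.6 203.9]
(0.092, 0.0205, 0.1) [182.9 -73.5]
(-0.034, 0, 0.025) [274.6 259.9]
(0.034, 0, 0.02) [273.8 145.8]
cam in tool [ 0.0792  0.0003 -0.1626]
```

View pics/g2_scene.png

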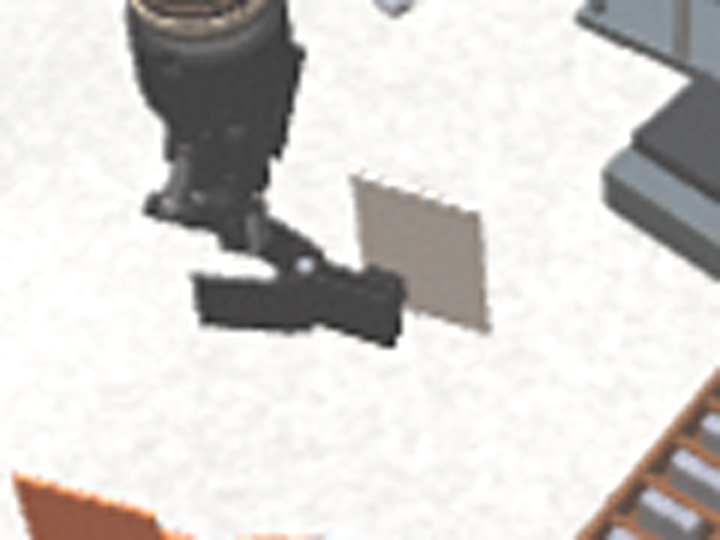

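View pics/g2_top.png

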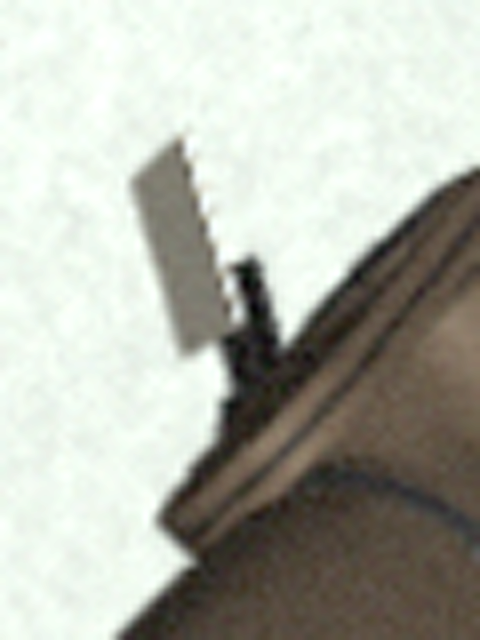

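```bash
python3 - <<'E'
from h import *
import plant
print([ (n,getattr(plant,n)) for n in dir(plant) if not n.startswith('_') and isinstance(getattr(plant,n),(int,float))])
s=get_state();c=read_camera("scene");Rn=R.from_quat(s["tcp_rot"]);p=np.array(s["eef_pos"])
print(s["wrist_torque"],s["contact_force"],s["qpos"])
pts=[proj(c,p+Rn.apply([0,0,d])) for d in (-.056,-.02,0,.017)]; print(np.round(pts,1))
q=np.array([.481,-.3023,.2455])
f=lambda P:[q[0]+np.cos(q[2])*P[0]-np.sin(q[2])*P[1],q[1]+np.sin(q[2])*P[0]+np.cos(q[2])*P[1],P[2]]
pts2=[proj(c,f(P)) for P in ((-.058,-.0285,.04),(-.058,-.0285,.0),(-.058,.0285,.04),(-.058,.0285,0.0))]
crop(c,185,235,70,60,10,"pics/g3_scene.png",pts+pts2)
E
```

```text
[('tip_extent', 0.017)]
[0.01094981 0.01265631 0.02686095] [ 0.98458101 -0.28632704  0.27558809] [-7.92238877e-01  2.35924368e-01  2.01143577e+00  7.60092861e-05
  8.84306562e-01  5.34492795e-01]
[[204.2 257.5]
 [205.5 265.1]
 [206.2 269.3]
 [206.7 272.7]]
```

View pics/g3_scene.png

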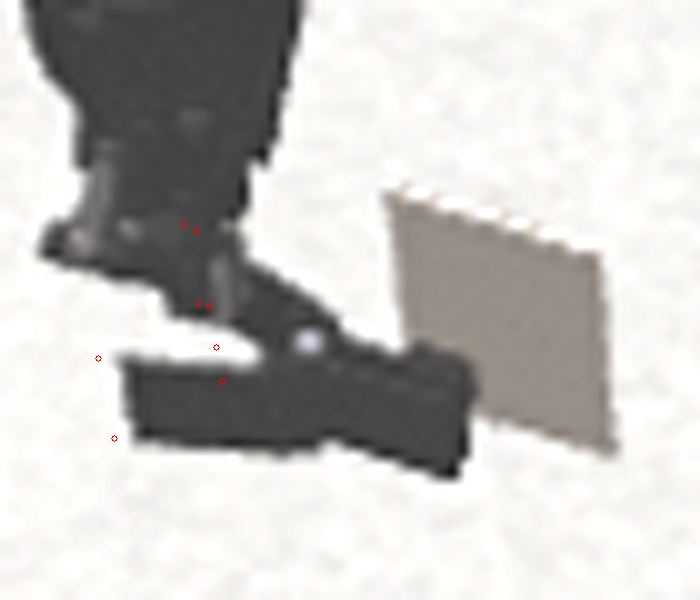

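The scene crop shows the fingers ending about 37 mm above where the reported TCP plus tip_extent puts them: the TCP at crop (216,348) lies on bare background. They shut above the tails and the guard hasn't moved. I'll lift, open and measure this offset again.

```bash

python3 -m crank '[[1,0,0,-4,0,0,0],[1,0,0,0,0,0,0]]' 
python3 - <<'E'
from h import *
delta(.448,-.3102,.023,14)
r=read_camera("wrist"); crop(r,220,220,120,100,6,"pics/w4.png")
s=get_state();Rn=R.from_quat(s["tcp_rot"]);p=np.array(s["eef_pos"])
for d in (-.03,-.02,-.01,0,.017): print(d,[proj(r,p+Rn.apply([sx,0,d])).round(0).tolist() for sx in (-.011,.011)])
E
python3 -m crank '[[-1,0,0,0,0,0,0],[-1,0,0,0,0,0,0],[-1,0,0,0,0,0,0],[-1,0,0,0,0,0,0],[-1,0,0,0,0,0,0]]' 
python3 - <<'E'
from h import *
delta(.448,-.3102,-.012,14)
E
```

```text
time: 8.8
eef_pos: [0.4533, -0.3157, 0.0722]
tcp_rot: [0.993, 0.122, 0.006, 0.008]
contact_force: [0.9, -1.1, 1.6]
opening: 0.002
t 8.80 p [ 0.4533 -0.3157  0.0722] xang 14.0 open 0.002 F [ 0.9 -1.1  1.6] q [-0.79  0.17  1.99  0.    0.96  0.53]
  shift now-axes [-0.43 -0.74  4.91] | goal-axes [-0.38 -0.66  4.92] | turn [ 0.9 -0.6 -0. ]
-0.03 [[278.0, 302.0], [278.0, 265.0]]
-0.02 [[278.0, 292.0], [278.0, 256.0]]
-0.01 [[278.0, 283.0], [278.0, 248.0]]
0 [[279.0, 274.0], [278.0, 242.0]]
0.017 [[279.0, 262.0], [279.0, 232.0]]
time: 9.35
eef_pos: [0.4504, -0.3129, 0.067]
tcp_rot: [0.993, 0.122, 0.003, 0.004]
contact_force: [0.6, -0.1, 0.2]
opening: 0.847
t 9.35 p [ 0.4504 -0.3129  0.067 ] xang 14.0 open 0.847 F [ 0.6 -0.1  0.2] q [-0.79  0.17  2.    0.    0.96  0.53]
  shift now-axes [-0.2  -0.38  7.89] | goal-axes [-0.16 -0.32  7.9 ] | turn [ 0.4 -0.3 -0. ]
```

View pics/w4.png

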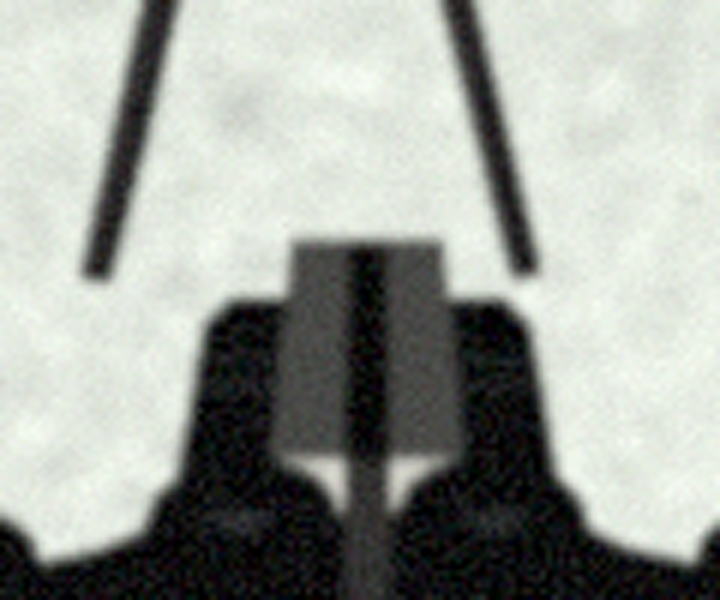

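```bash

python3 -m crank '[[-1,0,0,0,0,0,0],[-1,0,0,0,0,0,0]]' 
python3 - <<'E'
from h import *
delta(.448,-.3102,-.016,14)
E
```

```text
time: 9.55
eef_pos: [0.4506, -0.3131, 0.0675]
tcp_rot: [0.993, 0.122, 0.003, 0.004]
contact_force: [0.7, -0.1, -0.4]
opening: 1.001
t 9.55 p [ 0.4506 -0.3131  0.0675] xang 14.0 open 1.001 F [ 0.7 -0.1 -0.4] q [-0.79  0.17  2.    0.    0.96  0.53]
  shift now-axes [-0.23 -0.42  8.34] | goal-axes [-0.18 -0.35  8.35] | turn [ 0.5 -0.3 -0. ]
```

```bash

python3 -m crank '[[-1,-0.2,-0.38,4.2,0.5,-0.3,0],[-1,0,0,3.1,0,0,0],[-1,0,0,1.0,0,0,0],[-1,0,0,0,0,0,0]]' 
python3 - <<'E'
from h import *
delta(.448,-.3102,-.016,14)
r=read_camera("wrist"); cv2.imwrite("pics/w5.png",np.clip(r["color"][:,:,::-1]*1.5,0,255).astype(np.uint8))
E
```

```text
time: 9.95
eef_pos: [0.447, -0.3092, -0.0171]
tcp_rot: [0.993, 0.122, -0.001, -0.002]
contact_force: [-0.4, 0.5, 0.2]
opening: 0.999
t 9.95 p [ 0.447  -0.3092 -0.0171] xang 14.0 open 0.999 F [-0.4  0.5  0.2] q [-0.79  0.31  2.02 -0.    0.81  0.54]
  shift now-axes [ 0.07  0.12 -0.11] | goal-axes [ 0.07  0.12 -0.11] | turn [-0.2  0.1 -0. ]
```

View pics/w5.png

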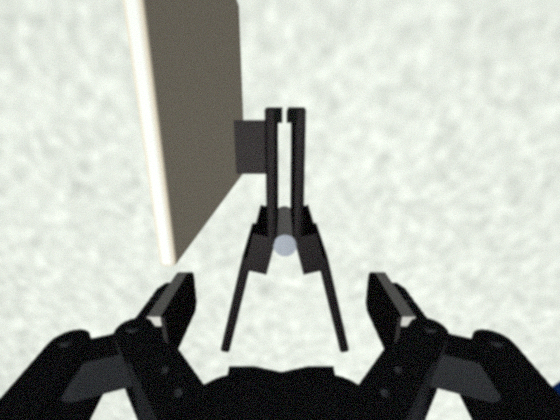

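A reading of -17 mm with no contact confirms the offset. The tails, ending at (226,350) and (344,350), are now between the pads. Squeezing.

```bash

python3 -m crank '[[1,0,0,0,0,0,0],[1,0,0,0,0,0,0],[1,0,0,0,0,0,0],[1,0,0,0,0,0,0],[1,0,0,0,0,0,0]]' 40
python3 -m crank '[[1,0,0,0,0,0,0],[1,0,0,0,0,0,0]]' 
python3 - <<'E'
from h import *
delta(.448,-.3102,-.016,14)
r=read_camera("wrist"); cv2.imwrite("pics/w6.png",np.clip(r["color"][:,:,::-1]*1.5,0,255).astype(np.uint8))
E
```

```text
time: 10.5
eef_pos: [0.4495, -0.3117, -0.0123]
tcp_rot: [0.993, 0.122, 0.001, 0.001]
contact_force: [-2.3, 1.3, 9.6]
opening: 0.334
time: 10.7
eef_pos: [0.4496, -0.3117, -0.0123]
tcp_rot: [0.993, 0.122, 0.001, 0.002]
contact_force: [-2.0, 1.9, 10.6]
opening: 0.336
t 10.70 p [ 0.4496 -0.3117 -0.0123] xang 14.0 open 0.336 F [-2.   1.9 10.6] q [-0.79  0.3   2.02 -0.    0.82  0.53]
  shift now-axes [-0.12 -0.19  0.37] | goal-axes [-0.12 -0.19  0.37] | turn [ 0.2 -0.1  0. ]
```

View pics/w6.png

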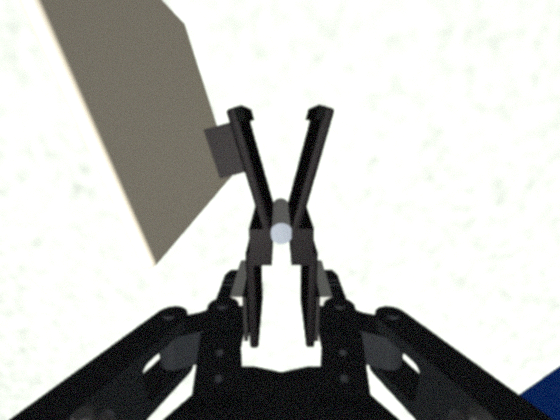

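```bash
python3 - <<'E'
from h import *
s=get_state();r=read_camera("wrist");Rn=R.from_quat(s["tcp_rot"]);p=np.array(s["eef_pos"])
H=onz(r,(281,232.5),.041);print(H,"tool",Rn.inv().apply(H-p))
for a in ((234,109),(325,109)):
  J=onz(r,a,.04);print("jaw tip",J,"tool",Rn.inv().apply(J-p))
E
python3 -m crank '[[1,0,0,-4,0,0,0],[1,0,0,-4.5,0,0,0],[1,0,0,-4.5,0,0,0],[1,0,0,-4,0,0,0],[1,0,0,0,0,0,0]]' 
python3 - <<'E'
from h import *
delta(.462,.006,.17,-2)
r=read_camera("wrist"); cv2.imwrite("pics/w7.png",np.clip(r["color"][:,:,::-1]*1.5,0,255).astype(np.uint8))
E
```

```text
[ 0.48567344 -0.30304767  0.041     ] tool [ 0.03724052  0.00047046 -0.0532226 ]
jaw tip [ 0.52625532 -0.27594242  0.04      ] tool [ 0.08317255 -0.01601507 -0.05219306]
jaw tip [ 0.53397775 -0.30692718  0.04      ] tool [ 0.08316943  0.01591736 -0.05208912]
time: 11.3
eef_pos: [0.4515, -0.3135, 0.1629]
tcp_rot: [0.993, 0.122, 0.005, 0.006]
contact_force: [0.2, -0.5, -0.9]
opening: 0.333
t 11.30 p [ 0.4515 -0.3135  0.1629] xang 14.0 open 0.333 F [ 0.2 -0.5 -0.9] q [-0.79  0.05  1.94 -0.    1.14  0.54]
  shift now-axes [  8.76 -30.73  -1.05] | goal-axes [ -0.06 -31.96  -0.71] | turn [ 0.7 -0.5 16. ]
```

View pics/w7.png

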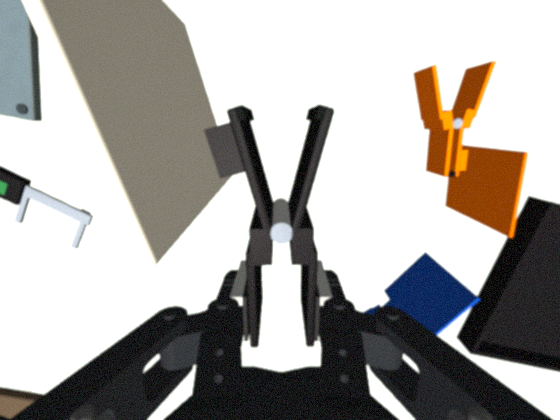

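The guard is held, jaws open with tips at (238,110) and (322,110). The gauge stand (235 mm tall) is beside the direct path, so I'll go over it high.

```bash

python3 -m crank '[[1,0,0,-4.4,0.7,-0.5,5.2],[1,0,0,-4.4,0,0,5.4],[1,0,0,-4.4,0,0,5.4],[1,0,0,0,0,0,0]]' 
python3 - <<'E'
from h import *
delta(.4574,.0086,.29,-2)
E
```

```text
time: 11.75
eef_pos: [0.451, -0.3131, 0.2931]
tcp_rot: [1.0, -0.018, -0.001, -0.001]
contact_force: [0.6, -0.3, -0.8]
opening: 0.338
t 11.75 p [ 0.451  -0.3131  0.2931] xang -2.1 open 0.338 F [ 0.6 -0.3 -0.8] q [-0.79 -0.04  1.79 -0.    1.4   0.82]
  shift now-axes [ -0.53 -32.17   0.38] | goal-axes [ -0.49 -32.17   0.31] | turn [-0.1  0.2 -0.1]
```

```bash

python3 -m crank '[[1,0,-4.6,0,0,0,0],[1,0,-4.6,0,0,0,0],[1,0,-4.6,0,0,0,0],[1,-0.1,-4.6,0,0,0,0],[1,-0.1,-4.6,0,0,0,0]]' 
python3 -m crank '[[1,-0.1,-4.6,0,0,0,0],[1,-0.2,-4.6,0,0,0,0],[1,0,0,2.5,0,0,0],[1,0,0,2.5,0,0,0],[1,0,0,0,0,0,0]]' 
python3 - <<'E'
from h import *
delta(.4574,.0086,.135,-2)
r=read_camera("wrist"); cv2.imwrite("pics/w8.png",np.clip(r["color"][:,:,::-1]*1.5,0,255).astype(np.uint8))
s=get_state();Rn=R.from_quat(s["tcp_rot"]);p=np.array(s["eef_pos"])
print("posttop pred",proj(r,(.5281,.0061,.107)),"net",[(round(d["p"],2),np.round(d["location"],1)) for d in place_of("post_top","wrist")],"foot pred",proj(r,(.5281,.0061,.012)))
print("cap pred",proj(r,(.5207,.1459,.131)))
print("jaw slot at height of peg top / bottom",proj(r,p+Rn.apply([.0707,.0003,-.052])),proj(r,p+Rn.apply([.0707,.0003,-.012])))
E
```

```text
time: 12.25
eef_pos: [0.4539, -0.0791, 0.2861]
tcp_rot: [1.0, -0.018, -0.007, -0.006]
contact_force: [0.7, 0.7, -1.3]
opening: 0.333
time: 12.75
eef_pos: [0.4512, 0.0126, 0.2335]
tcp_rot: [1.0, -0.017, -0.011, -0.006]
contact_force: [-0.5, -0.3, -1.4]
opening: 0.336
t 12.75 p [0.4512 0.0126 0.2335] xang -1.9 open 0.336 F [-0.5 -0.3 -1.4] q [-0.2  -0.23  2.06  0.01  1.33  1.4 ]
  shift now-axes [0.86 0.5  9.83] | goal-axes [0.63 0.38 9.85] | turn [-0.7  1.3  0.1]
posttop pred [286.29971133 120.12846253] net [(0.59, array([259.4, 144. ])), (0.5, array([286.8, 124.2]))] foot pred [285.84505885 118.44832747]
cap pred [124.97154661 135.46104259]
jaw slot at height of peg top / bottom [282.38417801 142.8582841 ] [282.00609469 136.66982236]
```

View pics/w8.png

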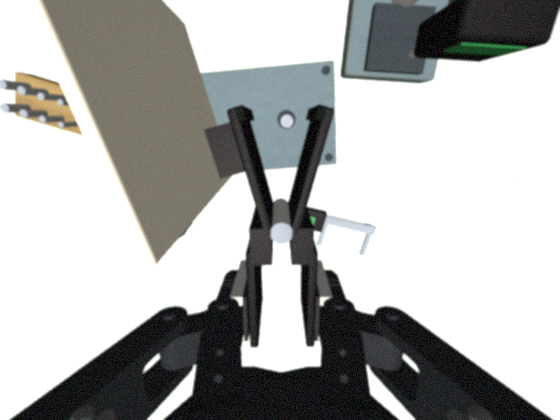

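Wrist view: the post top is at (287,121) against a predicted (286,120), so the pose is good. Aligning, then lowering.

```bash

python3 -m crank '[[1,0.86,0.5,0,-0.7,1.3,0.1],[1,0,0,3,0,0,0],[1,0,0,3,0,0,0],[1,0,0,2.3,0,0,0],[1,0,0,0,0,0,0]]' 
python3 - <<'E'
from h import *
delta(.4574,.0086,.023,-2)
r=read_camera("wrist"); cv2.imwrite("pics/w9.png",np.clip(r["color"][:,:,::-1]*1.2,0,255).astype(np.uint8))
s=get_state();Rn=R.from_quat(s["tcp_rot"]);p=np.array(s["eef_pos"])
print("posttop pred",proj(r,(.5281,.0061,.107)))
P=np.array((.5281,.0061,.107)); print("post in tool",Rn.inv().apply(P-p))
E
```

```text
time: 13.35
eef_pos: [0.4628, 0.0055, 0.1541]
tcp_rot: [1.0, -0.019, 0.003, 0.001]
contact_force: [-0.2, -1.3, -2.1]
opening: 0.337
t 13.35 p [0.4628 0.0055 0.1541] xang -2.2 open 0.337 F [-0.2 -1.3 -2.1] q [-0.21 -0.14  2.14 -0.    1.14  1.4 ]
  shift now-axes [-0.64 -0.32 13.11] | goal-axes [-0.55 -0.29 13.11] | turn [ 0.1 -0.4 -0.2]
posttop pred [275.63787792 142.79866887]
post in tool [ 0.06331287 -0.00336579  0.04996969]
```

View pics/w9.png

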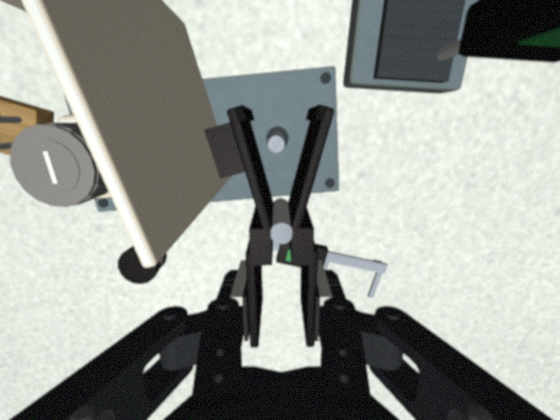

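```bash

python3 -m crank '[[1,0,0,0,0,0,0],[1,0,0,0,0,0,0],[1,0,0,0,0,0,0]]' 
python3 - <<'E'
from h import *
delta(.4574,.0086,.023,-2)
E
```

```text
time: 13.7
eef_pos: [0.4654, 0.0055, 0.1584]
tcp_rot: [1.0, -0.019, 0.007, 0.002]
contact_force: [0.0, -0.4, -1.6]
opening: 0.334
t 13.70 p [0.4654 0.0055 0.1584] xang -2.1 open 0.334 F [ 0.  -0.4 -1.6] q [-0.21 -0.15  2.13 -0.    1.14  1.4 ]
  shift now-axes [-1.01 -0.32 13.52] | goal-axes [-0.81 -0.28 13.54] | turn [ 0.2 -0.8 -0.1]
```

```bash

python3 -m crank '[[1,-0.9,-0.3,1.5,0.2,-0.8,-0.1],[1,0,0,0,0,0,0],[1,0,0,0,0,0,0],[1,0,0,0,0,0,0]]' 
python3 - <<'E'
from h import *
delta(.4574,.0086,.023,-2)
E
```

```text
time: 14.1
eef_pos: [0.4555, 0.0092, 0.1414]
tcp_rot: [1.0, -0.018, -0.001, -0.001]
contact_force: [-0.0, -0.3, -1.0]
opening: 0.336
t 14.10 p [0.4555 0.0092 0.1414] xang -2.0 open 0.336 F [-0.  -0.3 -1. ] q [-0.2  -0.14  2.16  0.    1.12  1.4 ]
  shift now-axes [ 0.23  0.06 11.84] | goal-axes [ 0.2   0.05 11.84] | turn [-0.1  0.2 -0. ]
```

```bash

python3 -m crank '[[1,0.2,0.05,2.5,-0.1,0.2,0],[1,0,0,0,0,0,0],[1,0,0,0,0,0,0]]' 
python3 - <<'E'
from h import *
delta(.4574,.0086,.023,-2)
r=read_camera("wrist"); cv2.imwrite("pics/w10.png",np.clip(r["color"][:,:,::-1]*1.2,0,255).astype(np.uint8))
s=get_state();Rn=R.from_quat(s["tcp_rot"]);p=np.array(s["eef_pos"])
P=np.array((.5281,.0061,.107)); print("post in tool",Rn.inv().apply(P-p),proj(r,P))
E
```

```text
time: 14.4
eef_pos: [0.4571, 0.0086, 0.1164]
tcp_rot: [1.0, -0.018, -0.0, 0.0]
contact_force: [0.7, -0.2, -1.1]
opening: 0.337
t 14.40 p [0.4571 0.0086 0.1164] xang -2.0 open 0.337 F [ 0.7 -0.2 -1.1] q [-0.2  -0.1   2.18 -0.    1.06  1.4 ]
  shift now-axes [ 0.03 -0.    9.34] | goal-axes [0.03 0.   9.34] | turn [ 0.  0. -0.]
post in tool [ 7.03764626e-02 -8.04028623e-05  1.01897491e-02] [280.21194266 136.35752885]
```

View pics/w10.png

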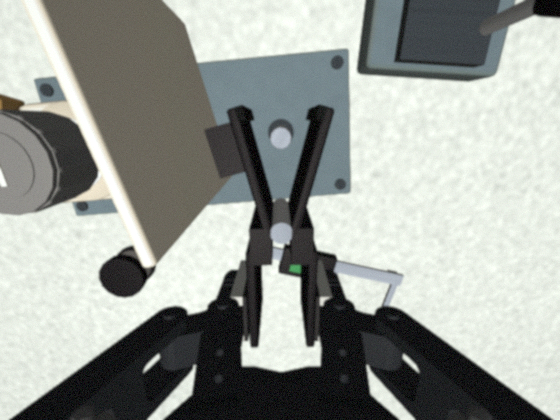

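The post top sits at (281,137), midway between the open jaws. Lowering in steps.

```bash

python3 -m crank '[[1,0,0,2.5,0,0,0],[1,0,0,2.5,0,0,0],[1,0,0,0,0,0,0]]' 
python3 -m crank '[[1,0,0,2.3,0,0,0],[1,0,0,2,0,0,0],[1,0,0,0,0,0,0],[1,0,0,0,0,0,0]]' 
python3 - <<'E'
from h import *
delta(.4574,.0086,.023,-2)
r=read_camera("wrist"); cv2.imwrite("pics/w11.png",np.clip(r["color"][:,:,::-1]*1.2,0,255).astype(np.uint8))
E
```

```text
time: 14.75
eef_pos: [0.4553, 0.0089, 0.0644]
tcp_rot: [1.0, -0.018, -0.002, -0.0]
contact_force: [0.0, 1.0, -1.0]
opening: 0.329
time: 15.15
eef_pos: [0.4585, 0.0083, 0.0249]
tcp_rot: [1.0, -0.018, 0.001, 0.0]
contact_force: [0.3, -0.1, -0.8]
opening: 0.338
t 15.15 p [0.4585 0.0083 0.0249] xang -2.0 open 0.338 F [ 0.3 -0.1 -0.8] q [-0.2   0.06  2.22 -0.    0.86  1.4 ]
  shift now-axes [-0.11 -0.02  0.19] | goal-axes [-0.11 -0.02  0.19] | turn [ 0.1 -0.1 -0. ]
```

View pics/w11.png

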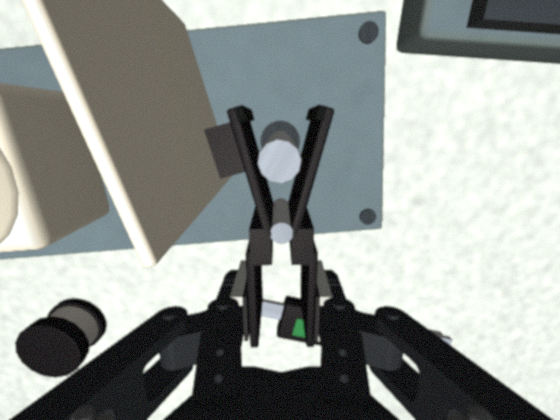

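The post is well between the jaws, its top at (280,162), no contact force. Letting go.

```bash

python3 -m crank '[[0.2,0,0,0,0,0,0],[0,0,0,0,0,0,0],[-0.3,0,0,0,0,0,0],[-1,0,0,0,0,0,0],[-1,0,0,0,0,0,0]]' 
python3 -m crank '[[-1,0,0,0,0,0,0],[-1,0,0,0,0,0,0],[-1,0,0,0,0,0,0]]' 
python3 - <<'E'
from h import *
delta(.4574,.0086,.15,-2)
r=read_camera("wrist"); cv2.imwrite("pics/w12.png",np.clip(r["color"][:,:,::-1]*1.2,0,255).astype(np.uint8))
E
```

```text
time: 15.7
eef_pos: [0.4578, 0.0084, 0.0238]
tcp_rot: [1.0, -0.018, 0.001, 0.0]
contact_force: [-0.3, -0.8, -0.5]
opening: 0.961
time: 16.0
eef_pos: [0.4575, 0.0085, 0.0234]
tcp_rot: [1.0, -0.018, 0.0, 0.0]
contact_force: [0.9, -0.0, 0.1]
opening: 0.998
t 16.00 p [0.4575 0.0085 0.0234] xang -2.0 open 0.998 F [ 0.9 -0.   0.1] q [-0.2   0.06  2.22 -0.    0.86  1.4 ]
  shift now-axes [  0.    -0.   -12.66] | goal-axes [-1.000e-02 -1.000e-02 -1.266e+01] | turn [ 0. -0. -0.]
```

View pics/w12.png

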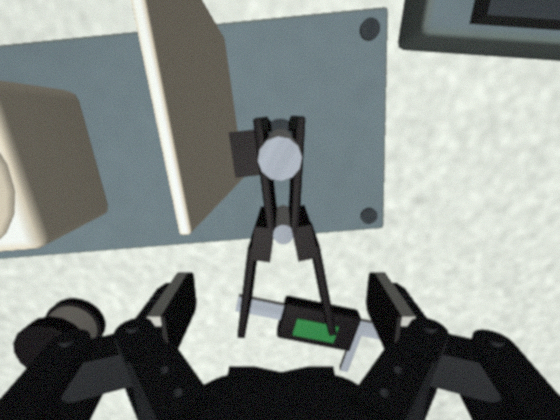

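Guard clamped: the post is in the jaws at (280,160) and the plate runs along the station's x between bottle and gauge. Retreating up, then on to the cap.

```bash

python3 -m crank '[[-1,0,0,-4,0,0,0],[-1,0,0,-4.8,0,0,0],[-1,0,0,-4.8,0,0,0],[-1,0,0,-3,0,0,0],[-1,0,0,0,0,0,0]]' 
python3 -m crank '[[-1,2,-4.4,0,0,0,0],[-1,2,-4.4,0,0,0,0],[-1,1.8,-4.7,0,0,0,0],[-1,0,0,0,0,0,0],[-1,0,0,0,0,0,0]]' 70
python3 - <<'E'
from h import *
delta(.5207,.1459,.068,-2)
r=read_camera("wrist"); cv2.imwrite("pics/w13.png",np.clip(r["color"][:,:,::-1]*1.2,0,255).astype(np.uint8))
s=get_state();Rn=R.from_quat(s["tcp_rot"]);p=np.array(s["eef_pos"])
print("cap top pred",proj(r,(.5207,.1459,.131)),[proj(r,(.5207+a,.1459+b,.131)).round(0) for a,b in ((.026,0),(-.026,0),(0,.026),(0,-.026))])
for n in ("cap","bottle_mouth"): print(n,[(round(d["p"],2),np.round(d["location"],1)) for d in place_of(n,"wrist")])
print(proj(r,(.5207,.1459,.092)))
t=read_camera("top");c=read_camera("scene"); crop(t,180,175,150,90,5,"pics/st2_top.png"); crop(c,250,160,120,110,5,"pics/st2_scene.png")
E
```

```text
time: 16.55
eef_pos: [0.4608, 0.008, 0.1955]
tcp_rot: [1.0, -0.018, 0.006, 0.001]
contact_force: [0.6, -0.3, -0.4]
opening: 0.997
time: 17.05
eef_pos: [0.5192, 0.142, 0.1877]
tcp_rot: [1.0, -0.016, -0.001, 0.001]
contact_force: [0.0, -0.0, -0.4]
opening: 1.0
t 17.05 p [0.5192 0.142  0.1877] xang -1.9 open 1.000 F [ 0.  -0.  -0.4] q [ 0.08  0.01  1.93 -0.    1.2   1.68]
  shift now-axes [ 0.17 -0.41 11.97] | goal-axes [ 0.14 -0.39 11.97] | turn [0.1 0.1 0.1]
cap top pred [275.24940588 225.00823722] [array([274., 193.]), array([276., 255.]), array([242., 226.]), array([308., 224.])]
cap [(0.63, array([274.2, 209.2]))]
bottle_mouth []
[275.94950233 210.60363449]
```

View pics/w13.png

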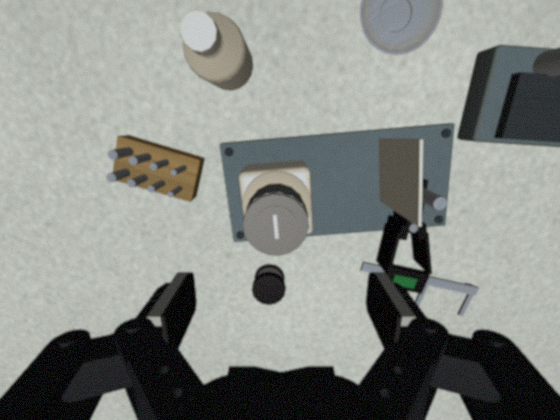

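View pics/st2_scene.png

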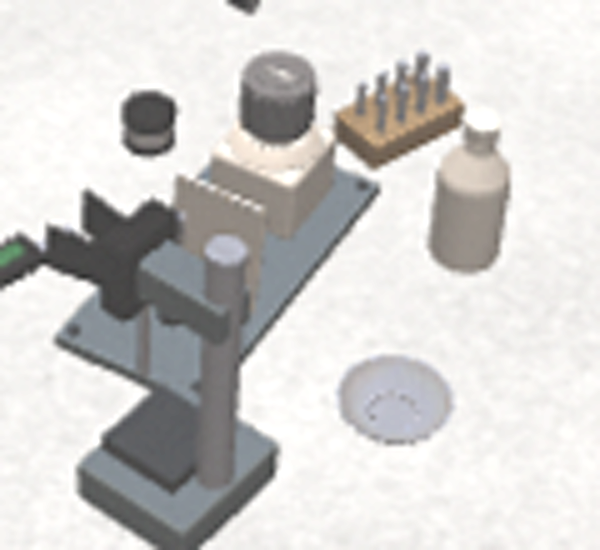

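The guard stands on the post. The cap top is centred at (276,223), as predicted (275,225). Going down over the cap.

```bash

python3 -m crank '[[-1,0.17,-0.4,2.5,0,0,0],[-1,0,0,3,0,0,0],[-1,0,0,3,0,0,0],[-1,0,0,2,0,0,0],[-1,0,0,0,0,0,0]]' 
python3 -m crank '[[-1,0,0,0,0,0,0],[-1,0,0,0,0,0,0]]'
python3 - <<'E'
from h import *
delta(.5207,.1459,.068,-2)
r=read_camera("wrist"); cv2.imwrite("pics/w14.png",np.clip(r["color"][:,:,::-1]*1.2,0,255).astype(np.uint8))
print("cap top pred",proj(r,(.5207,.1459,.131)),[proj(r,(.5207+a,.1459+b,.131)).round(0) for a,b in ((.026,0),(-.026,0),(0,.026),(0,-.026))])
E
```

```text
time: 17.8
eef_pos: [0.519, 0.1438, 0.0811]
tcp_rot: [1.0, -0.018, -0.003, 0.001]
contact_force: [-0.8, -0.7, -0.2]
opening: 1.001
time: 18.0
eef_pos: [0.5232, 0.1448, 0.0863]
tcp_rot: [1.0, -0.018, 0.002, 0.0]
contact_force: [0.2, -0.2, 0.4]
opening: 0.998
t 18.00 p [0.5232 0.1448 0.0863] xang -2.1 open 0.998 F [ 0.2 -0.2  0.4] q [ 0.08  0.14  2.   -0.    1.    1.69]
  shift now-axes [-0.27 -0.1   1.83] | goal-axes [-0.26 -0.1   1.83] | turn [ 0.  -0.2 -0.1]
cap top pred [277.86263046 305.97701986] [array([276., 255.]), array([280., 352.]), array([222., 308.]), array([334., 304.])]
```

View pics/w14.png

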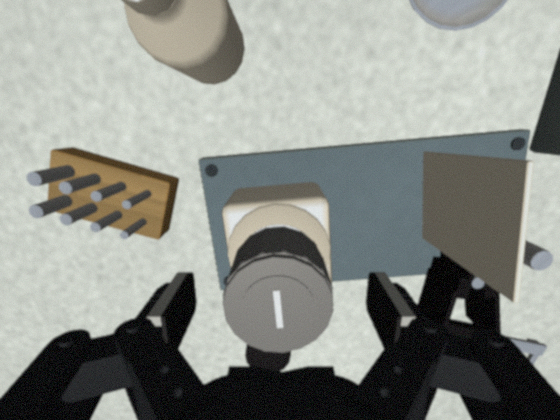

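The cap spans columns 222–333 and rows 255–352, matching the model and centred between the fingers.

```bash

python3 -m crank '[[-1,-0.25,-0.1,1.8,0,-0.2,0],[-1,0,0,0,0,0,0],[-1,0,0,0,0,0,0],[-1,0,0,0,0,0,0]]' 
python3 - <<'E'
from h import *
delta(.5207,.1459,.068,-2)
E
python3 -m crank '[[1,0,0,0,0,0,0],[1,0,0,0,0,0,0],[1,0,0,0,0,0,0],[1,0,0,0,0,0,0],[1,0,0,0,0,0,0]]' 70
python3 - <<'E'
from h import *
delta(.5207,.1459,.062,-2)
r=read_camera("wrist"); cv2.imwrite("pics/w15.png",np.clip(r["color"][:,:,::-1]*1.2,0,255).astype(np.uint8))
E
```

```text
time: 18.45
eef_pos: [0.5203, 0.1462, 0.0676]
tcp_rot: [1.0, -0.018, -0.0, 0.0]
contact_force: [0.2, 0.3, -1.4]
opening: 0.998
t 18.45 p [0.5203 0.1462 0.0676] xang -2.0 open 0.998 F [ 0.2  0.3 -1.4] q [ 0.09  0.16  2.01 -0.    0.97  1.69]
  shift now-axes [ 0.04  0.03 -0.04] | goal-axes [ 0.04  0.03 -0.04] | turn [ 0.  0. -0.]
time: 18.95
eef_pos: [0.5198, 0.1462, 0.067]
tcp_rot: [1.0, -0.018, -0.001, 0.0]
contact_force: [-0.1, -0.5, 3.2]
opening: 0.601
t 18.95 p [0.5198 0.1462 0.067 ] xang -2.0 open 0.601 F [-0.1 -0.5  3.2] q [ 0.09  0.16  2.01 -0.    0.97  1.69]
  shift now-axes [0.09 0.03 0.5 ] | goal-axes [0.09 0.03 0.5 ] | turn [ 0.   0.1 -0. ]
```

View pics/w15.png

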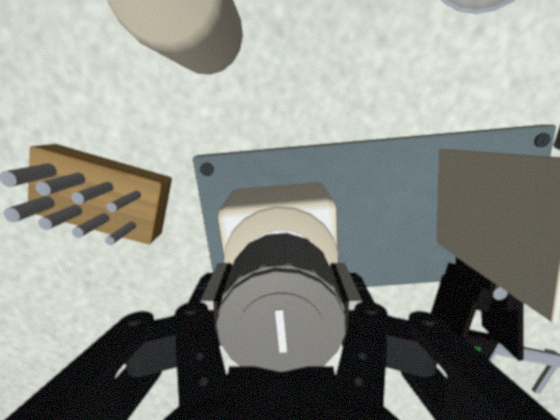

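```bash

python3 -m crank '[[1,0,0,0.4,0,0,0],[1,0,0,0,0,0,0],[1,0,0,0,0,0,0]]' 
python3 -m crank '[[1,0,0,0.2,0,0,0],[1,0,0,0,0,0,0],[1,0,0,0,0,0,0]]' 
python3 - <<'E'
from h import *
delta(.5207,.1459,.062,-2)
r=read_camera("wrist"); crop(r,170,200,220,200,3,"pics/w16.png")
E
```

```text
time: 19.3
eef_pos: [0.5199, 0.1462, 0.0632]
tcp_rot: [1.0, -0.018, -0.001, 0.0]
contact_force: [-1.5, 0.4, 5.5]
opening: 0.6
time: 19.6
eef_pos: [0.5199, 0.1462, 0.0616]
tcp_rot: [1.0, -0.018, -0.001, 0.0]
contact_force: [-2.5, 0.7, 6.9]
opening: 0.601
t 19.60 p [0.5199 0.1462 0.0616] xang -2.0 open 0.601 F [-2.5  0.7  6.9] q [ 0.09  0.17  2.01 -0.    0.96  1.69]
  shift now-axes [ 0.08  0.03 -0.04] | goal-axes [ 0.08  0.03 -0.04] | turn [ 0.   0.1 -0. ]
```

View pics/w16.png

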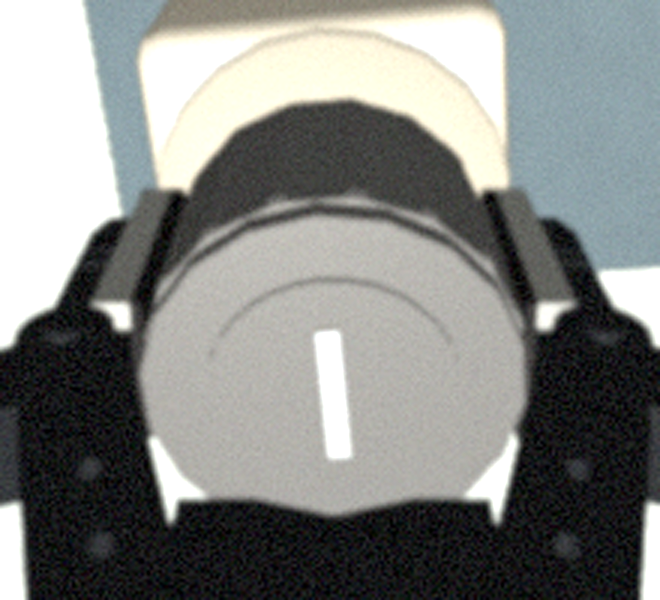

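The mark on the cap hasn't shifted in the gripper frame, so nothing slipped. It's pressed about 5.5 mm; I'll add a touch and turn anticlockwise (tool -z).

```bash

python3 -m crank '[[1,0,0,0.06,0,0,0],[1,0,0,0,0,0,-5],[1,0,0,0,0,0,-5],[1,0,0,0,0,0,-5],[1,0,0,0,0,0,0]]' 90
python3 - <<'E'
from h import *
delta(.5207,.1459,.061,67)
print(get_state()["wrist_torque"])
E
```

```text
time: 20.15
eef_pos: [0.5202, 0.1465, 0.0614]
tcp_rot: [0.994, 0.114, -0.001, -0.0]
contact_force: [-4.1, 0.8, 8.4]
opening: 0.594
t 20.15 p [0.5202 0.1465 0.0614] xang 13.1 open 0.594 F [-4.1  0.8  8.4] q [0.09 0.17 2.01 0.   0.96 1.43]
  shift now-axes [0.04 0.07 0.04] | goal-axes [-0.03  0.07  0.04] | turn [ -0.1   0.1 -53.9]
[0.12078676 0.41219548 0.1264941 ]
```

```bash

python3 -m crank '[[1,0,0,0.03,0,0,-6],[1,0,0,0,0,0,-6],[1,0,0,0,0,0,-6],[1,0,0,0,0,0,-6],[1,0,0,0,0,0,-6]]'
python3 - <<'E'
from h import *
delta(.5207,.1459,.061,67)
print(get_state()["wrist_torque"])
r=read_camera("wrist"); crop(r,170,200,220,200,3,"pics/w17.png")
E
```

```text
time: 20.65
eef_pos: [0.52, 0.1466, 0.0611]
tcp_rot: [0.93, 0.368, -0.001, -0.001]
contact_force: [-3.0, 0.7, 8.4]
opening: 0.591
t 20.65 p [0.52   0.1466 0.0611] xang 43.2 open 0.591 F [-3.   0.7  8.4] q [0.09 0.17 2.01 0.   0.96 0.9 ]
  shift now-axes [0.   0.1  0.01] | goal-axes [-0.04  0.09  0.01] | turn [ -0.1   0.  -23.8]
[ 0.11379272  0.46332253 -0.12914645]
```

View pics/w17.png

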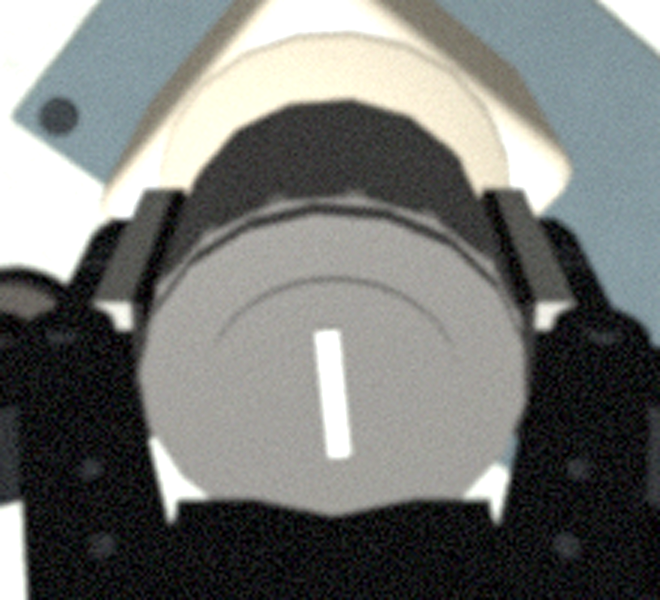

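The cap turns with the gripper: the mark stays fixed while the bottle rotates in view. Completing to about 1.2 rad, then lifting gently.

```bash

python3 -m crank '[[1,0,0,0,0,0,-6],[1,0,0,0,0,0,-6],[1,0,0,0,0,0,-6],[1,0,0,0,0,0,-6],[1,0,0,0,0,0,0]]'
python3 -m crank '[[1,0,0,-0.8,0,0,0],[1,0,0,-0.8,0,0,0],[1,0,0,0,0,0,0]]'
python3 - <<'E'
from h import *
delta(.5207,.1459,.147,67)
r=read_camera("wrist"); crop(r,170,200,220,200,3,"pics/w18.png")
E
```

```text
time: 21.2
eef_pos: [0.52, 0.1465, 0.0611]
tcp_rot: [0.833, 0.553, -0.001, -0.0]
contact_force: [-2.2, 0.9, 8.7]
opening: 0.598
time: 21.5
eef_pos: [0.5198, 0.1461, 0.0762]
tcp_rot: [0.834, 0.552, -0.001, -0.0]
contact_force: [1.0, -0.3, 0.8]
opening: 0.597
t 21.50 p [0.5198 0.1461 0.0762] xang 67.0 open 0.597 F [ 1.  -0.3  0.8] q [ 0.09  0.15  2.01 -0.    0.99  0.49]
  shift now-axes [ 0.01  0.08 -7.08] | goal-axes [ 0.02  0.09 -7.08] | turn [-0.1  0.1 -0. ]
```

View pics/w18.png

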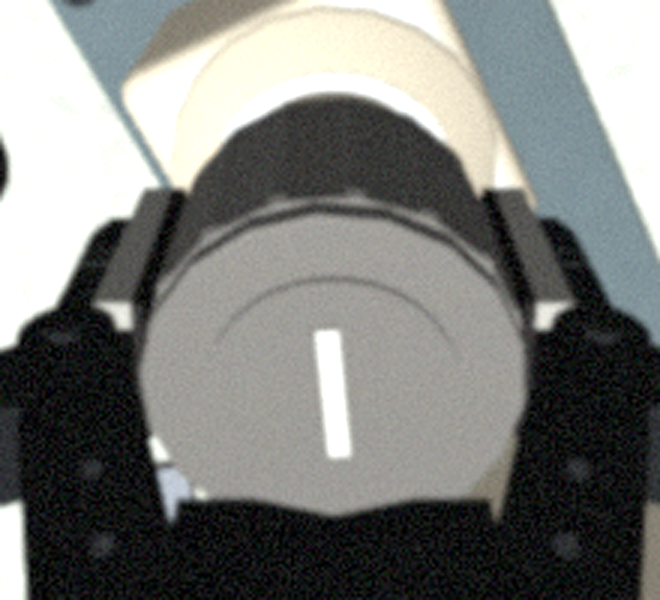

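The cap is free (force about 0) and rising with the gripper. Lifting so its underside is 8 cm above the mouth (z 0.196, TCP 0.171).

```bash

python3 -m crank '[[1,0,0,-2.5,0,0,0],[1,0,0,-2.5,0,0,0],[1,0,0,-2.5,0,0,0],[1,0,0,-1.9,0,0,0],[1,0,0,0,0,0,0]]'
python3 -m crank '[[1,0,0,0,0,0,0],[1,0,0,0,0,0,0],[1,0,0,0,0,0,0],[1,0,0,0,0,0,0]]'
python3 - <<'E'
from h import *
delta(.5207,.1459,.171,67)
E
```

```text
time: 22.05
eef_pos: [0.5213, 0.1462, 0.1721]
tcp_rot: [0.834, 0.552, 0.001, 0.001]
contact_force: [1.1, 0.1, 0.5]
opening: 0.594
time: 22.45
eef_pos: [0.519, 0.1461, 0.1682]
tcp_rot: [0.834, 0.552, -0.002, -0.001]
contact_force: [0.2, -0.1, -1.5]
opening: 0.596
t 22.45 p [0.519  0.1461 0.1682] xang 67.0 open 0.596 F [ 0.2 -0.1 -1.5] q [ 0.09  0.03  1.95 -0.    1.17  0.49]
  shift now-axes [ 0.05  0.16 -0.28] | goal-axes [ 0.05  0.16 -0.28] | turn [-0.2  0.2 -0. ]
```

```bash

python3 -m crank '[[1,0.05,0.15,-0.25,-0.2,0.2,0],[1,0,0,0,0,0,0],[1,0,0,0,0,0,0],[1,0,0,0,0,0,0],[1,0,0,0,0,0,0]]'
python3 -m crank '[[1,0,0,0,0,0,0],[1,0,0,0,0,0,0],[1,0,0,0,0,0,0],[1,0,0,0,0,0,0]]'
python3 - <<'E'
from h import *
delta(.5207,.1459,.171,67)
r=read_camera("wrist"); cv2.imwrite("pics/w20.png",np.clip(r["color"][:,:,::-1]*1.2,0,255).astype(np.uint8))
t=read_camera("top");c=read_camera("scene"); crop(t,180,165,150,120,5,"pics/f_top.png"); crop(c,210,110,150,120,5,"pics/f_scene.png",[proj(c,(.5207,.1459,z)) for z in (.116,.196,.235)])
E
```

```text
time: 22.95
eef_pos: [0.5213, 0.146, 0.172]
tcp_rot: [0.834, 0.552, 0.001, 0.0]
contact_force: [-0.8, -0.2, -0.2]
opening: 0.593
time: 23.35
eef_pos: [0.5213, 0.146, 0.172]
tcp_rot: [0.834, 0.552, 0.001, -0.0]
contact_force: [0.1, -0.1, 0.1]
opening: 0.591
t 23.35 p [0.5213 0.146  0.172 ] xang 67.0 open 0.591 F [ 0.1 -0.1  0.1] q [0.09 0.03 1.94 0.   1.17 0.49]
  shift now-axes [-0.04 -0.05  0.1 ] | goal-axes [-0.04 -0.05  0.1 ] | turn [ 0.1 -0.1 -0. ]
```

View pics/w20.png

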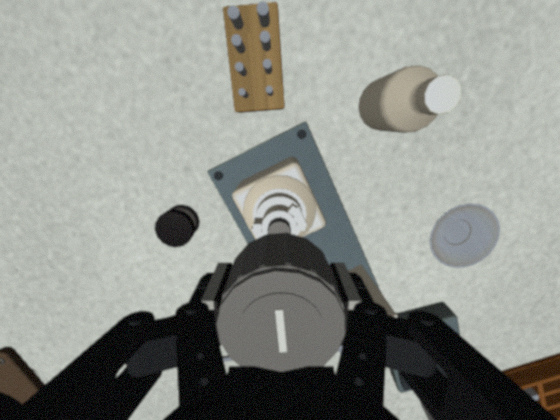

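View pics/f_scene.png

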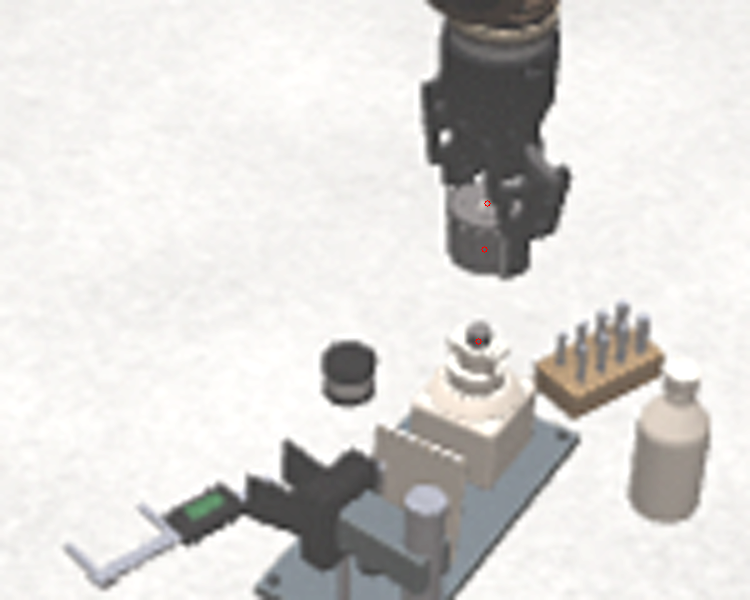

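View pics/f_top.png

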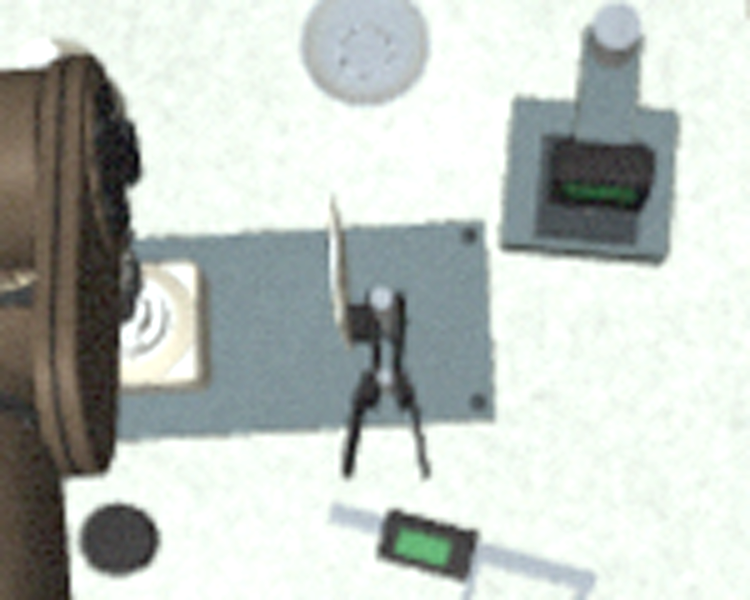

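The final views agree. The guard is clamped on the post with its plate between bottle and gauge (top crop 340,270). The bottle mouth is bare at scene crop (478,340), and the cap is held straight above it at (485,230). The other things are in place. Signing off.

```bash
python3 -c "
from plant import *
print(sign_off())"
```

```text
the job is handed in; nothing more can be done
None
```

The job is done and handed in at about 23.5 s. The white-plated guard is clipped on the post and released. The cap has been pressed, turned about 1.2 rad anticlockwise and lifted. The gripper still holds it level, its underside about 81 mm above the bottle mouth.

- **Failed first squeeze:** the fingers closed just above the guard's tails without moving it. The camera showed the fingertips about 4 cm higher than the reported TCP and `tip_extent` imply. I worked with that measured offset from then on, and the second squeeze held.
- **Last checks:** the scene, top and wrist views show the guard clamped with its plate between the bottle and the gauge stand. The bottle mouth is bare, the cap is centred over it, and the other things in view look where they were.
- **Readings:** the final TCP is within about 1 mm of the target, there is no contact force, and the gripper opening of 0.59 (about 50 mm) fits the 52 mm cap. I never read the spring joints directly. The cap's press depth of about 6 mm comes from TCP travel and about 8.5 N of force.

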